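# Clamp a small wooden frame in the cam jig

## Robot

A 6-joint arm with a two-finger parallel gripper is mounted at the origin on the work surface. World frame = base frame: x ahead of the robot, y to its left, z up, the work surface at z = 0. Lengths are in m, angles in rad, forces in N, time in s.
With the tool pointing down it reaches from about 0.225 to 0.875 m from the base axis. Payload 3.4 kg.
Tool frame: the origin (TCP) lies on the centre line of the jaws, within the pads' length; the fingertips stand 19 mm ahead of it and the grasp point (between the pads) is the TCP; z points along the fingers, y is the direction in which the jaws open and shut (so a half turn about z gives the same grasp; the last joint's range is limited). The gripper opens to 85 mm and grips with 20 to 120 N. Pads are 22 mm wide; open, the fingers measure 114 mm over their backs; the gripper's body (76 mm by 85 mm) begins 54 mm behind the grasp point. The pads swing forward as they close: fully open they stand 13 mm farther back than shut.
Start: joints at [-1.327, 0.276, 1.505, -0, 1.361, -0.121], TCP at [0.205, -0.537, 0.25] pointing down, gripper open.
Joint ranges: [-2.89, 2.89], [-0.75, 2.08], [0.22, 2.7], [-1.18, 4.32], [0.11, 2.71], [-2.7, 2.7]. Speed limits (rad/s): [2.57, 2.57, 3.14, 3.14, 3.14, 3.14].

## Interface

Orientations are given as a unit quaternion [w, x, y, z].
In Python, from rig import monitor, eyes, manip, models gives the robot as it stands.
- The arm moves only by the tool send_rows, never from a script. Its argument "deltas" is a list of rows, each an object with "dp": the shift along the world's x, y, z each as a share of 0.12 m, from -1 to 1, a list of three; "rotation": the turn, a rotation vector about the world's x, y, z each as a share of 0.5 rad, from -1 to 1, a list of three. In form: [{"dp": [dx, dy, dz], "rotation": [rx, ry, rz]}, ...]. A call has 1 to 12 rows; each row is the pose to reach, as a shift and turn from the pose commanded when the call began; what a row does not reach only later rows make up. A row lasts 1/12 s, in which the tool goes at most 41.7 mm and 7.16 degrees, less where a joint would pass 70% of its speed; a pose out of reach is approached as far as the arm can. A call with a number of a shift or a turn outside -1 to 1 is refused whole. A call with a gripper value outside its range is refused whole. "fingers" is the closure, from -1 (fully open) to 1 (shut), set as the call begins (left out, the last holds). The fingers move at their own pace and stop on an object; "grip_force" is the grip in N (left out, the last holds). Time passes only in rows, so rows that repeat a pose let the fingers close. It gives the time, the measured TCP pose, the force and the opening at its end, in the units of the state.
- monitor.get_state(): the state, without advancing time (a new reading comes with each control period).
- eyes.get_image(name): name is "side" or "top"; returns a dict with "color" (480x640x3 uint8, red, green, blue), "depth" (480x640 float32, m along the optical axis (not along the pixel's ray), 0 where there is no reading), "mtx" (3x3 intrinsics, pixels), "rvec" (rotation vector, rad) and "tvec" (3), from world to camera coordinates, as OpenCV has them. Camera axes: x right, y down, z forward; pixel columns grow to the right and rows downward; lengths in m; the calibration is good to about 2 mm. A picture is of the moment at which its call begins.
- manip.sign_off(): hands the job in, once; it reports no verdict.
Trained networks look in a picture, given as the dict that the camera call returned (one of the last four; its "shot" number tells which), for a name from the list of things; names that differ only in an ending like _2 or _b are one class to them, and where a whole thing is asked for, a point or a joint stands for the part that bears it (a point fixed in the world has none). Each returns a list of dicts, best first, with "score" (0 to 1); they miss things now and then, are a little off and sometimes report something else, mostly with a low value. They report only what shows in the picture. A call takes as long as a camera call. They do not tell look-alikes from the thing itself.
- models.find_in(name, picture): "box" ([left, top, right, bottom] in pixels, round what is visible of it).
The state is a dict: "clock": time; "qpos": joint angles; "qd": joint speeds; "effort": joint torques, N m; "position": TCP position; "ee_rot": TCP orientation; "contact_force": force on the tool from outside, world axes, zero at the start; "moment": the same for the moment, N m; "width": finger opening in m.
Only numpy, scipy, OpenCV 4.12 (cv2) and the standard library are available. Lean on these libraries where they do the work, as an engineer would, in place of code of your own. Each camera call takes 0.05 s, during which the arm holds its last target.

## Task

Lay the loose wooden frame flat in the clamping jig, pushed home into the corner of the two dark fences. Then turn the orange knob clockwise, regrasping as needed, until the high point of the wooden cam bears squarely on the sprung follower (follower pushed out as far as the cam will push it, not short of that and not past it), so that the jaw holds the frame; leave the other things on the table where they are.

Things in the scene. Friction and masses are not known exactly. Their poses are not given: they have to be found in the camera images.
- jig: Plywood clamping jig fixed to the table, 18 mm thick. Origin on its underside; the board spans x -95 to 95, y -115 to 175 mm. The frame's nest is the corner of two dark fences, open towards -x; the jaw faces the side fence across it. Follower and jaw slide along y between two aluminium guides (x +-47 mm, y -34 to 22, top 40 mm above the table).
- back_fence (a point): Middle of the back fence's face, which looks to jig -x (jig x = 75 mm, y = 92 mm), on the board's top. The fence runs along y from 10 to 175 mm and stands 14 mm above the board. Axes as the jig's.
- side_fence (a point): Middle of the side fence's face, which looks to jig -y (jig x = 0, y = 145 mm), on the board's top. The fence runs along x from -75 to 75 mm and stands 14 mm above the board. Axes as the jig's.
- frame_home (a point): Point on the jig board (18 mm above the table) where the centre of the frame's underside lies when the frame touches both fences: jig x = 0, y = 90 mm. Axes as the jig's: the frame's 150 mm length goes along x, its 110 mm width along y.
- frame: Loose light wooden frame of four rails, outside 150 (x) x 110 (y) mm, 18 mm thick, rails 20 mm wide, open in the middle (110 x 70 mm); 0.1 to 0.2 kg. Origin at the centre of its underside. Starts flat on the table, left of the jig. Either half turn is the same. The middle of a 110 mm rail (x = +-65 mm) can be pinched across its 20 mm width.
- knob (a joint): Turn of the knob with its cam about the upright spindle, rad, growing clockwise seen from above; starts within 0.25 of 0. Stops at -0.8 and 5.5. Stiff (about 0.16 N m), so it stays where it is left. The knob is set on the cam differently each time, which is not reported: the high point comes at a knob value anywhere from 2.2 to 3.1, to be found by feel or by watching the follower.
- knob_grip (a point): Middle of the knob's grip, on the spindle axis (jig x = 0, y = -60 mm), 70 mm above the table. The grip is an orange bar 56 mm long, 12 mm wide, 52 to 82 mm above the table; it lies along this point's x axis and turns with the knob. Beneath it the cam (26 to 40 mm above the table): a round wooden disc of 30 mm radius, its centre 10 mm off the axis, a red dot on its high point.
- follower (a joint): Travel of the sprung follower, m, along jig +y, 0 at rest. Its flat face rests 27 mm from the spindle axis, so only the cam's high side pushes it: travel = max(0, 3 mm + 10 mm x cos(angle from the high point)), less up to 0.5 mm of give under load: 12.5 mm at the high point; past it the follower comes back. Its spring pushes back with 4 N at rest and 10 N at full travel.
- jaw_face (a point): Middle of the jaw's cork face (70 mm wide in x, 21 mm tall, top 40 mm above the table), facing the side fence. At rest it leaves 119 mm to the side fence, 9 mm more than the frame's width; at the cam's high point it presses a frame lying against the side fence with about 10 N. Axes as the jig's.
- jaw: Jaw block, 70 x 16 x 21 mm, wood with a cork face, carried by the follower on springs (2.2 N/mm, 2.6 N preload). Origin in the middle of its rear underside, axes as the jig's.
- pot_a: Red paint pot with lid, 40 mm across, 45 mm tall. Bystander; origin at the centre of its underside.
- pot_b: Red paint pot with lid, 40 mm across, 45 mm tall. Bystander; origin at the centre of its underside.
- glue: White glue bottle with orange cap, 52 mm across, 140 mm tall. Bystander; origin at the centre of its underside.
- cards_plain: Stack of plain cardboard squares, 90 x 90 mm, 55 mm tall. Bystander; origin at the centre of its underside.
- cards_red: Stack of red-painted cardboard squares, 90 x 90 mm, 65 mm tall. Bystander; origin at the centre of its underside.
- tape: Yellow tape roll lying flat, 90 mm across, 24 mm tall. Bystander; origin at the centre of its underside.
There are look-alikes about, which are no part of the job. What is shaped like the frame but blue or red is not meant.

How it is judged:
On the way:
1. the frame lies flat in the jig's nest, within 9 mm of the back fence, while the follower is still at rest (angle between frame's own z axis and vertical below 0.06 rad and z of frame in the frame of frame_home between -0.003 and 0.004 m and x of frame in the frame of frame_home between -0.009 and 0.003 m and y of frame in the frame of frame_home between -0.012 and 0.003 m and angle between the x axis of frame and the x axis of jig, either way round below 0.12 rad and value of joint follower below 0.0015 m), for 0.2 s.
At the end, for the whole second after the job is handed in: Frame flat on the jig board, within 3.5 mm of the back fence, 2.5 mm of the side fence and square to them (2 degrees); follower within 0.5 mm of its full 12.5 mm travel (cam within about 0.3 rad of its high point); jaw pressing the frame with over 6 N; all at rest (angle between frame's own z axis and vertical below 0.06 rad and z of frame in the frame of frame_home between -0.003 and 0.004 m and x of frame in the frame of frame_home between -0.0035 and 0.003 m and y of frame in the frame of frame_home between -0.0025 and 0.0025 m and angle between the x axis of frame and the x axis of jig, either way round below 0.035 rad and value of joint follower above 0.012 m and contact force between jaw and frame above 6 N and velocity of joint knob between -0.05 and 0.05 rad/s and linear speed of frame below 0.01 m/s); the robot touches nothing.
It fails at once if a bystander is moved more than 30 mm (distance of any of pot_a, pot_b, glue, cards_plain, cards_red, tape from where it was at the start of the episode above 0.03 m).
It also fails if it takes over 58 s, if anything falls off the work surface, if the arm or the gripper's body presses on something with over 40 N, if the wrist force passes 120 N, or if a joint passes its speed limit or range.

## Working session

There is one attempt and no reset: what is moved stays moved. The work goes in short steps, Python scripts to look and compute and a tool call to move; the robot and the scene stay as the last step left them, time stands still between calls to the robot, and variables do not carry over. Pictures are saved under pics/ and viewed, and the job is handed in when it is done.

Besides the shell and the picture viewer there is one more tool, called after "Request:" by a JSON object that holds its "op" and its "data". send_rows: Moves the arm, as the interface text tells. Its arguments: {"type":"object","properties":{"deltas":{"type":"array","items":{"type":"object","properties":{"dp":{"type":"array","items":{"type":"number"}},"rotation":{"type":"array","items":{"type":"number"}}}}},"fingers":{"type":"number"},"grip_force":{"type":"number"}},"required":["deltas"]}

```bash
ls; mkdir -p pics
cat > h.py <<'E'
import numpy as np, cv2
from rig import monitor, eyes, manip, models
def grab(n):
    d=eyes.get_image(n); return d
def save(d,name,crop=None,scale=1):
    im=d['color'][...,::-1].copy()
    if crop: l,t,r,b=crop; im=im[t:b,l:r]
    if scale!=1: im=cv2.resize(im,None,fx=scale,fy=scale,interpolation=cv2.INTER_CUBIC)
    cv2.imwrite('pics/'+name,im)
def RT(d):
    R,_=cv2.Rodrigues(np.array(d['rvec'],float)); return R,np.array(d['tvec'],float).ravel()
def on_z(d,uv,z):
    R,t=RT(d); K=np.array(d['mtx']); uv=np.atleast_2d(uv).astype(float)
    r=np.c_[uv,np.ones(len(uv))]@np.linalg.inv(K).T@R
    c=-R.T@t
    return c+r*((z-c[2])/r[:,2])[:,None]
def proj(d,P):
    p,_=cv2.projectPoints(np.atleast_2d(P).astype(float),np.array(d['rvec'],float),np.array(d['tvec'],float),np.array(d['mtx'],float),None); return p[:,0]
def cloud(d):
    R,t=RT(d);K=np.array(d['mtx']);z=d['depth'];v,u=np.mgrid[:480,:640]
    P=np.stack([(u-K[0,2])/K[0,0]*z,(v-K[1,2])/K[1,1]*z,z],-1)
    return (P-t)@R
E
python3 - <<'E'
from h import *
print(monitor.get_state())
for n in('top','side'):
    d=grab(n); save(d,n+'0.png'); R,t=RT(d); print(n,-R.T@t)
    for k in ['jig','frame','knob','knob_grip','follower','jaw','pot_a','glue','cards_plain','tape']:
        print(k,[(np.round(x['box']).astype(int).tolist(),round(x['score'],2)) for x in models.find_in(k,d)[:4]])
E
```

```text
pics
{'clock': 0.0, 'qpos': array([-1.32700519e+00,  2.76587092e-01,  1.50617551e+00,  5.38459517e-05,
        1.36065449e+00, -1.20973070e-01]), 'qd': array([-0.00098177, -0.00086733,  0.00071627, -0.00071679, -0.00080239,
       -0.0009724 ]), 'effort': array([-1.95561108e-03, -4.16784847e+01, -2.45806342e+01, -3.38315822e-04,
        1.11439734e-02,  1.01265402e-05]), 'position': array([ 0.20502467, -0.53667265,  0.24942728]), 'ee_rot': array([-9.12114732e-04,  9.83415048e-01,  1.81367058e-01, -2.97073101e-05]), 'contact_force': array([ 0.13597933, -0.61786909, -0.58935648]), 'moment': array([ 0.01416154,  0.03612305, -0.05160201]), 'width': 0.0857548735393655}
top [ 0.48444438 -0.05524082  1.16778504]
jig [([272, 184, 386, 270], 0.65), ([354, 210, 377, 237], 0.55)]
frame [([147, 300, 208, 350], 0.84), ([332, 300, 398, 355], 0.73), ([184, 212, 229, 274], 0.67)]
knob [([360, 211, 381, 237], 0.69)]
knob_grip [([179, 215, 228, 274], 0.33), ([268, 188, 389, 269], 0.25)]
follower [([329, 214, 356, 239], 0.72), ([332, 213, 340, 240], 0.46)]
jaw [([331, 214, 340, 240], 0.59)]
pot_a [([264, 141, 272, 154], 0.74), ([444, 239, 463, 254], 0.66), ([269, 188, 387, 269], 0.46)]
glue [([428, 189, 460, 210], 0.69)]
cards_plain [([442, 240, 463, 256], 0.6), ([439, 295, 490, 346], 0.59), ([271, 187, 387, 270], 0.55)]
tape [([336, 139, 374, 175], 0.58)]
side [0.38516315 0.87367395 0.89561241]
jig [([270, 210, 367, 314], 0.72)]
frame [([384, 394, 449, 480], 0.82), ([265, 349, 351, 413], 0.76), ([404, 228, 462, 279], 0.62)]
knob [([315, 213, 343, 234], 0.67)]
knob_grip [([315, 217, 343, 239], 0.79)]
follower [([311, 234, 340, 259], 0.9)]
jaw [([306, 248, 339, 257], 0.65), ([206, 282, 219, 305], 0.42)]
pot_a [([205, 279, 218, 308], 0.81), ([360, 178, 375, 196], 0.57)]
glue [([311, 148, 333, 200], 0.95)]
cards_plain [([412, 168, 458, 211], 0.95)]
tape [([231, 219, 270, 246], 0.91)]
```

View pics/top0.png

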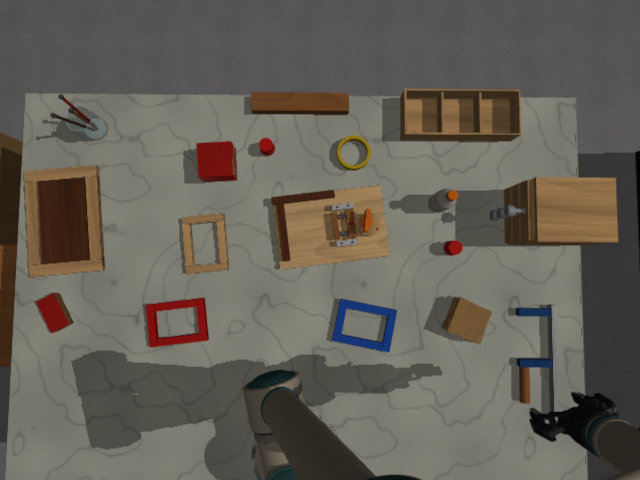

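View pics/side0.png

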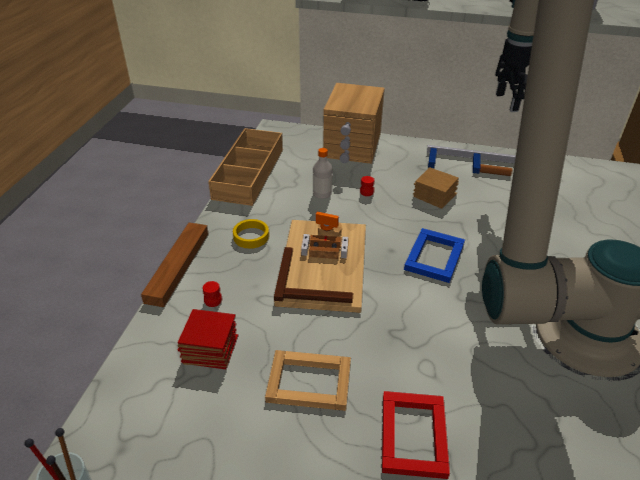

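Candidates for the frame in the top view: wooden (205,243), red (177,322), blue (364,325). There is also a wooden tray (64,220), but it is far too large. The description says wooden, so I choose (205,243). I'll check that with a crop and measure.

Run:
```python
from h import *
d=grab('top'); s=grab('side')
save(d,'topF.png',(165,170,405,290),3.3)
save(s,'sideF.png',(250,195,390,425),2.6)
P=cloud(d); hsv=cv2.cvtColor(d['color'],cv2.COLOR_RGB2HSV)
# frame: points with height 10..25mm in the crop
m=np.zeros((480,640),bool); m[205:282,172:240]=True
mm=m&(P[...,2]>.010)&(P[...,2]<.03)
print('frame n',mm.sum(),np.median(P[mm][:,2]))
cnt=P[mm][:,:2]; print(cv2.minAreaRect((cnt*1000).astype(np.float32)))
m=np.zeros((480,640),bool); m[175:280,262:395]=True
for lo,hi in((.012,.025),(.025,.037),(.037,.048),(.06,.1)):
    q=m&(P[...,2]>lo)&(P[...,2]<hi)
    print(lo,q.sum(),np.median(P[q][:,2]),cv2.minAreaRect((P[q][:,:2]*1000).astype(np.float32)))
q=m&(P[...,2]>.01)&(P[...,2]<.05)
print('all',cv2.minAreaRect((P[q][:,:2]*1000).astype(np.float32)))
```

```text
frame n 1354 0.018383664391770957
((541.299072265625, 246.04444885253906), (150.44943237304688, 112.04000854492188), 6.0137858390808105)
0.012 5853 0.018415085540673577 ((586.7944946289062, -83.73347473144531), (190.26622009277344, 290.57769775390625), 7.3246378898620605)
0.025 1108 0.03242577099256358 ((604.33203125, -78.71415710449219), (170.5648651123047, 274.686767578125), 10.994200706481934)
0.037 819 0.04035153318915928 ((598.8538208007812, -78.28591918945312), (144.8791046142578, 257.29278564453125), 12.97679328918457)
0.06 125 0.08152955123346546 ((596.9808959960938, -172.35403442382812), (12.780695915222168, 54.22417068481445), 84.70629119873047)
all ((586.7990112304688, -83.89295959472656), (190.27908325195312, 290.8524169921875), 7.305667400360107)
```

View pics/topF.png

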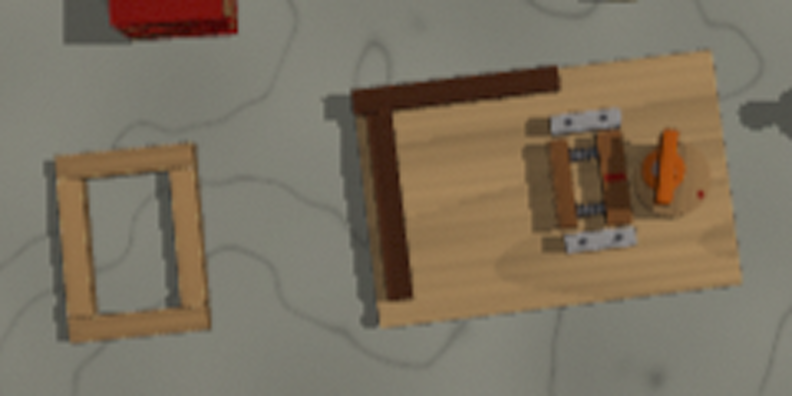

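View pics/sideF.png

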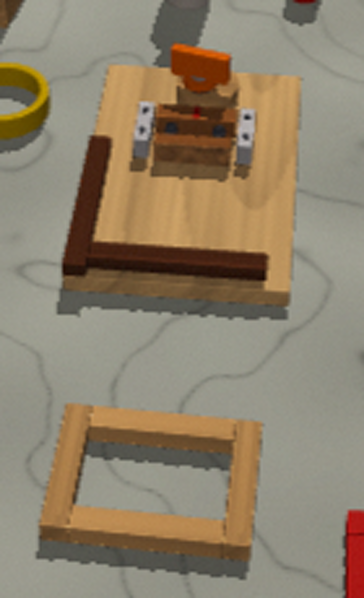

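The crop shows plain wood at crop (130,240) with an open middle, so this is the right frame. The cam's red dot is at crop (700,195). Next I'll refine the poses with a model fit.

```bash
cat > fit.py <<'E'
from h import *
from scipy.optimize import minimize
def fitrect(pts,L,W,x0,pad=0.0015,inner=None):
    # soft-IoU style: fit rect region L x W to gridded xy points
    def cost(p):
        c,s=np.cos(p[2]),np.sin(p[2]); q=(pts-p[:2])@np.array([[c,-s],[s,c]])
        o=np.maximum(np.abs(q)-[L/2,W/2],0).sum(1)
        return np.minimum(o,.004).sum()*1e3
    return minimize(cost,x0,method='Nelder-Mead',options=dict(xatol=1e-5,fatol=1e-5,maxiter=4000,initial_simplex=np.array(x0)+np.r_[[[0,0,0]],np.diag([.004,.004,.03])]))
E
python3 - <<'E'
from fit import *
d=grab('top'); P=cloud(d)
m=np.zeros((480,640),bool); m[205:282,172:240]=True
q=P[m&(P[...,2]>.010)&(P[...,2]<.03)][:,:2]
r=fitrect(q,.150,.110,[.5413,.246,.105]); print('frame',r.x,np.degrees(r.x[2]),r.fun)
m[:]=False; m[175:280,262:395]=True
q=P[m&(P[...,2]>.012)&(P[...,2]<.05)][:,:2]
r=fitrect(q,.190,.290,[.5868,-.0838,.127]); print('jig c',r.x,np.degrees(r.x[2]),r.fun)
x,y,a=r.x; X=np.array([np.cos(a),np.sin(a)]);Y=np.array([-X[1],X[0]])
O=np.array([x,y])-.03*Y; print('origin',O,'home',O+.09*Y,'spindle',O-.06*Y)
sp=O-.06*Y
c=d['color'].astype(int); 
red=(c[...,0]>100)&(c[...,1]<60)&(c[...,2]<60); v,u=np.nonzero(red[190:260,340:395]); print(list(zip(u+340,v+190,c[v+190,u+340].tolist()))[:40])
for uv in((377.1,229.1),):
    p=on_z(d,uv,.0405)[0]; w=p[:2]-sp; print('dot',p,np.hypot(*w),'world ang',np.degrees(np.arctan2(w[1],w[0])))
k=m&(P[...,2]>.06)&(P[...,2]<.1); kp=P[k][:,:2]; print('knob',kp.mean(0)); 
e,V=np.linalg.eigh(np.cov(kp.T)); print('bar ang',np.degrees(np.arctan2(V[1,1],V[0,1])), 'jig',np.degrees(a))
# overlay
pts=[(O[0]+X[0]*i+Y[0]*j,O[1]+X[1]*i+Y[1]*j,z) for i,j,z in((-.095,-.115,.018),(.095,-.115,.018),(.095,.175,.018),(-.095,.175,.018),(0,-.06,.082),(.075,.145,.032),(-.075,.145,.032),(.075,.01,.032))]
im=d['color'].copy()
for p in proj(d,pts): print(p.round(1)); 
s=grab('side'); b=cv2.resize(s['color'][200:330,250:390],None,fx=5,fy=5)
for p in proj(s,pts): cv2.circle(b,(int((p[0]-250+.5)*5),int((p[1]-200+.5)*5)),3,(0,255,0),-1)
b2=cv2.resize(im[180:275,265:395],None,fx=5,fy=5)
for p in proj(d,pts): cv2.circle(b2,(int((p[0]-265+.5)*5),int((p[1]-180+.5)*5)),3,(0,255,0),-1)
cv2.imwrite('pics/ovs.png',b[...,::-1]);cv2.imwrite('pics/ovt.png',b2[...,::-1])
E
```

```text
frame [0.54105818 0.24564844 0.10860964] 6.222873851971908 6.529006580267931
jig c [ 0.5866593  -0.08368913  0.12685214] 7.268092083609938 1.7103813816767566
origin [ 0.59045466 -0.11344808] home [ 0.57906856 -0.02417123] spindle [ 0.59804539 -0.17296599]
[(np.int64(363), np.int64(216), [104, 51, 15]), (np.int64(365), np.int64(216), [101, 44, 9]), (np.int64(362), np.int64(217), [103, 49, 11]), (np.int64(363), np.int64(217), [103, 48, 7]), (np.int64(365), np.int64(217), [110, 49, 4]), (np.int64(361), np.int64(218), [102, 48, 13]), (np.int64(362), np.int64(218), [104, 49, 14]), (np.int64(365), np.int64(218), [122, 55, 7]), (np.int64(361), np.int64(219), [104, 49, 13]), (np.int64(362), np.int64(219), [101, 49, 15]), (np.int64(365), np.int64(219), [128, 59, 10]), (np.int64(361), np.int64(220), [103, 48, 9]), (np.int64(361), np.int64(221), [103, 48, 11]), (np.int64(361), np.int64(222), [103, 48, 8]), (np.int64(348), np.int64(223), [110, 36, 21]), (np.int64(361), np.int64(223), [104, 50, 12]), (np.int64(362), np.int64(223), [104, 48, 8]), (np.int64(348), np.int64(224), [105, 42, 24]), (np.int64(361), np.int64(224), [102, 47, 11]), (np.int64(362), np.int64(224), [104, 50, 10]), (np.int64(362), np.int64(225), [102, 47, 10]), (np.int64(364), np.int64(227), [108, 48, 5]), (np.int64(364), np.int64(228), [122, 56, 11]), (np.int64(377), np.int64(228), [121, 39, 25]), (np.int64(364), np.int64(229), [127, 57, 7]), (np.int64(377), np.int64(229), [123, 48, 32]), (np.int64(364), np.int64(230), [120, 55, 13]), (np.int64(365), np.int64(231), [113, 53, 12]), (np.int64(366), np.int64(231), [124, 58, 14])]
dot [ 0.57977168 -0.20420733  0.0405    ] 0.03619323550114432 world ang -120.3242522962578
knob [ 0.59621221 -0.17170271]
bar ang 174.86526007133776 jig 7.268092083609938
[389.5 256.2]
[380.2 184.8]
[271.  197.8]
[279.3 269.6]
[366.7 220.3]
[282.8 203.2]
[289.4 260.5]
[334.3 197. ]
```

View pics/ovt.png

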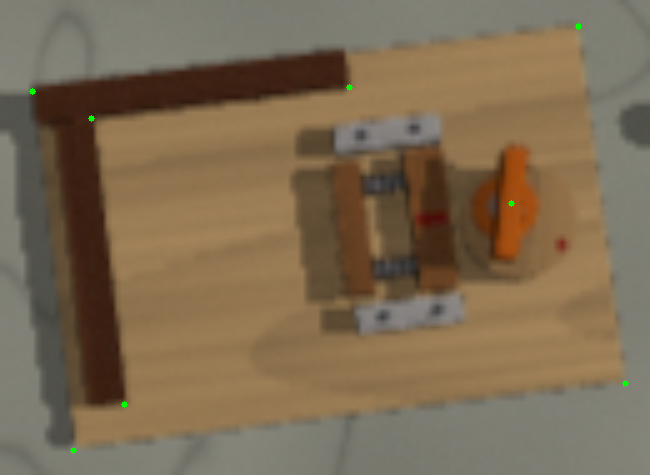

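View pics/ovs.png

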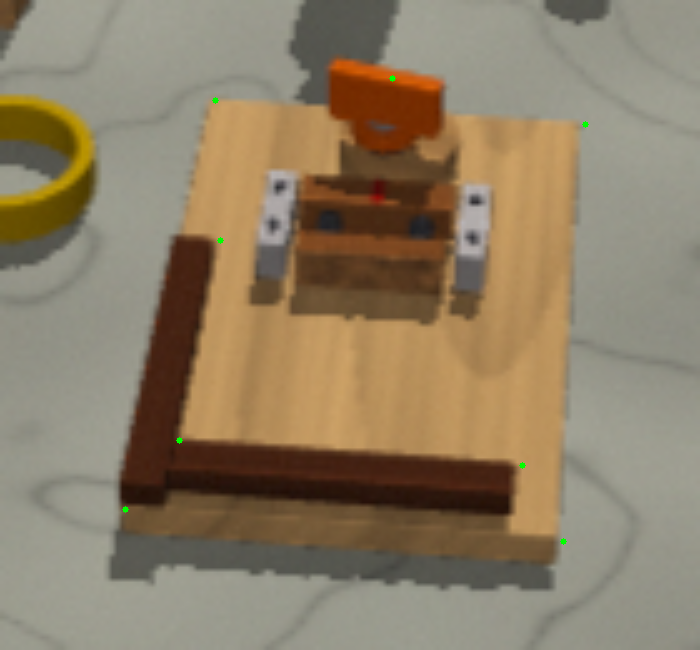

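Everything agrees with the given sizes:

| Item | Measured |
|---|---|
| Frame centre | (0.541, 0.246), yaw 6.2° |
| Jig yaw | 7.3° |
| Frame home | (0.579, -0.024) |
| Spindle | about (0.597, -0.1725) |
| Red dot | world angle -119° |

The dot has to reach 97.3°, which is about 144° clockwise. That puts the high point at a knob value of about 2.73, inside the stated range. Next I move to the frame's near (-x) rail at (0.476, 0.239).

Request:
{"op": "send_rows", "data": {"deltas": [{"dp": [0.32, 0.92, 0], "rotation": [0, 0, 0.375]}, {"dp": [0.32, 0.92, 0], "rotation": [0, 0, 0.375]}, {"dp": [0.32, 0.92, 0], "rotation": [0, 0, 0.375]}], "fingers": -1}}

```text
clock: 1.55
position: [0.2438, -0.4245, 0.2499]
ee_rot: [-0.001, 0.962, 0.273, 0.0]
contact_force: [0.8, -0.0, 0.1]
width: 0.0853
```

Request:
{"op": "send_rows", "data": {"deltas": [{"dp": [0.32, 0.92, 0], "rotation": [0, 0, 0.375]}, {"dp": [0.32, 0.92, 0], "rotation": [0, 0, 0.375]}, {"dp": [0.32, 0.92, 0], "rotation": [0, 0, 0.375]}]}}

```text
clock: 1.8
position: [0.2821, -0.3135, 0.2503]
ee_rot: [-0.0, 0.932, 0.362, 0.0]
contact_force: [0.8, -0.2, 0.2]
width: 0.0853
```

Request:
{"op": "send_rows", "data": {"deltas": [{"dp": [0.32, 0.92, 0], "rotation": [0, 0, 0.375]}, {"dp": [0.32, 0.92, 0], "rotation": [0, 0, 0.375]}, {"dp": [0.32, 0.92, 0], "rotation": [0, 0, 0.375]}]}}

```text
clock: 2.05
position: [0.3204, -0.2033, 0.2505]
ee_rot: [-0.0, 0.894, 0.448, 0.0]
contact_force: [1.2, 0.6, -0.7]
width: 0.0853
```

Request:
{"op": "send_rows", "data": {"deltas": [{"dp": [0.32, 0.92, 0], "rotation": [0, 0, 0.375]}, {"dp": [0.32, 0.92, 0], "rotation": [0, 0, 0.375]}, {"dp": [0.32, 0.92, 0], "rotation": [0, 0, 0.375]}]}}

```text
clock: 2.3
position: [0.3589, -0.093, 0.2507]
ee_rot: [0.0, 0.848, 0.53, 0.001]
contact_force: [0.7, -0.7, -0.2]
width: 0.0854
```

Request:
{"op": "send_rows", "data": {"deltas": [{"dp": [0.32, 0.92, 0], "rotation": [0, 0, 0.375]}, {"dp": [0.32, 0.92, 0], "rotation": [0, 0, 0.375]}, {"dp": [0.32, 0.92, 0], "rotation": [0, 0, 0.375]}]}}

```text
clock: 2.55
position: [0.3975, 0.0175, 0.2507]
ee_rot: [0.0, 0.794, 0.607, 0.001]
contact_force: [0.2, 0.1, 0.2]
width: 0.0854
```

Request:
{"op": "send_rows", "data": {"deltas": [{"dp": [0.32, 0.92, 0], "rotation": [0, 0, 0.375]}, {"dp": [0.32, 0.92, 0], "rotation": [0, 0, 0.375]}, {"dp": [0.32, 0.92, 0], "rotation": [0, 0, 0.375]}]}}

```text
clock: 2.8
position: [0.4361, 0.1281, 0.2506]
ee_rot: [0.0, 0.734, 0.679, 0.001]
contact_force: [-0.2, 0.1, -0.3]
width: 0.0854
```

Request:
{"op": "send_rows", "data": {"deltas": [{"dp": [0.32, 0.92, 0], "rotation": [0, 0, 0.375]}, {"dp": [0.32, 0.92, 0], "rotation": [0, 0, 0.375]}, {"dp": [0.32, 0.92, 0], "rotation": [0, 0, 0.375]}, {"dp": [0.32, 0.92, 0], "rotation": [0, 0, 0.375]}]}}

```text
clock: 3.13
position: [0.4761, 0.2414, 0.25]
ee_rot: [-0.001, 0.667, 0.745, 0.002]
contact_force: [0.0, 0.2, -0.0]
width: 0.0853
```

Request:
{"op": "send_rows", "data": {"deltas": [{"dp": [0, -0.02, -0.94], "rotation": [0, 0, 0]}, {"dp": [0, -0.02, -0.94], "rotation": [0, 0, 0]}, {"dp": [0, -0.02, -0.94], "rotation": [0, 0, 0]}, {"dp": [0, -0.02, -0.94], "rotation": [0, 0, 0]}]}}

```text
clock: 3.47
position: [0.4692, 0.2313, 0.1319]
ee_rot: [-0.003, 0.668, 0.744, -0.006]
contact_force: [-0.8, -0.2, 0.3]
width: 0.0855
```

Request:
{"op": "send_rows", "data": {"deltas": [{"dp": [0, 0, -0.47], "rotation": [0, 0, 0]}, {"dp": [0, 0, -0.75], "rotation": [0, 0, 0]}, {"dp": [0, 0, -0.94], "rotation": [0, 0, 0]}, {"dp": [0, 0, -0.94], "rotation": [0, 0, 0]}, {"dp": [0, 0, -0.94], "rotation": [0, 0, 0]}]}}

```text
clock: 3.88
position: [0.4743, 0.233, 0.0252]
ee_rot: [-0.0, 0.669, 0.744, -0.0]
contact_force: [1.4, -0.6, -0.2]
width: 0.0857
```

Request:
{"op": "send_rows", "data": {"deltas": [{"dp": [0, 0, 0], "rotation": [0, 0, 0]}, {"dp": [0, 0, 0], "rotation": [0, 0, 0]}, {"dp": [0, 0, 0], "rotation": [0, 0, 0]}, {"dp": [0, 0, 0], "rotation": [0, 0, 0]}, {"dp": [0, 0, 0], "rotation": [0, 0, 0]}, {"dp": [0, 0, 0], "rotation": [0, 0, 0]}, {"dp": [0, 0, 0], "rotation": [0, 0, 0]}, {"dp": [0, 0, 0], "rotation": [0, 0, 0]}], "fingers": 1, "grip_force": 60}}

```text
clock: 4.55
position: [0.475, 0.2336, 0.0261]
ee_rot: [0.001, 0.668, 0.744, 0.001]
contact_force: [-0.8, -0.5, 6.6]
width: 0.0179
```

Request:
{"op": "send_rows", "data": {"deltas": [{"dp": [0, 0, 0.4], "rotation": [0, 0, 0]}, {"dp": [0, 0, 0.8], "rotation": [0, 0, 0]}, {"dp": [0, 0, 0.8], "rotation": [0, 0, 0]}, {"dp": [0, 0, 0.8], "rotation": [0, 0, 0]}]}}

```text
clock: 4.88
position: [0.4764, 0.2341, 0.1247]
ee_rot: [0.002, 0.668, 0.744, 0.004]
contact_force: [0.5, -0.1, -1.5]
width: 0.0182
```

Run:
```python
from h import *
s=grab('side');d=grab('top'); save(s,'s1.png',(230,280,480,440),3); save(d,'t1.png',(130,170,400,330),2.9)
```

```text
(no output)
```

View pics/s1.png

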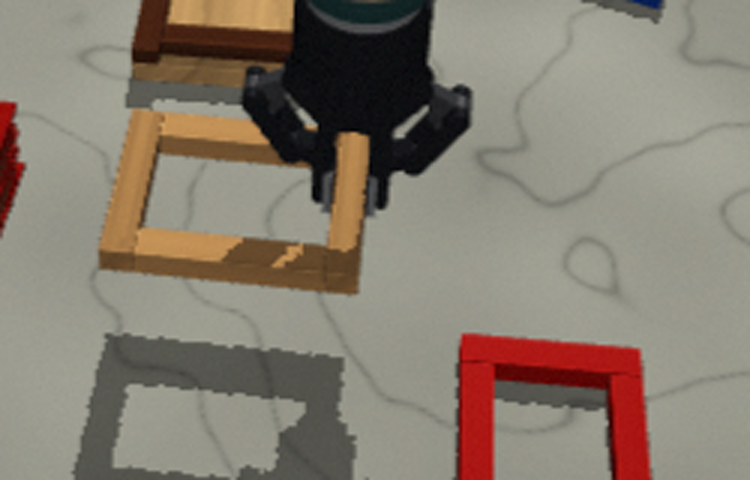

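View pics/t1.png

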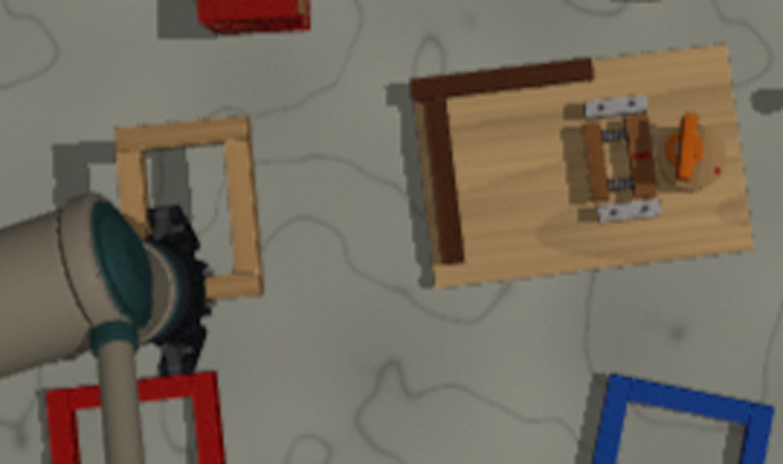

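The frame is held and looks level: in the side crop it spans about (100,110) to (370,290). Now I'll measure its pose in the hand.

Run:
```python
from fit import *
d=grab('top'); st=monitor.get_state(); print(st['position'])
P=cloud(d); hsv=cv2.cvtColor(d['color'],cv2.COLOR_RGB2HSV)
m=np.zeros((480,640),bool); m[205:275,165:225]=True
w=m&(P[...,2]>.08)&(P[...,2]<.135)&(hsv[...,0]<25)&(hsv[...,1]>90)
q=P[w]; print(len(q),np.percentile(q[:,2],[5,50,95]))
A=np.c_[q[:,:2]-q[:,:2].mean(0),np.ones(len(q))]; c=np.linalg.lstsq(A,q[:,2],rcond=None)[0]; print('tilt',c)
print(cv2.minAreaRect((q[:,:2]*1000).astype(np.float32)))
r=fitrect(q[:,:2],.150,.110,[.541,.243,.108]); print(r.x,np.degrees(r.x[2]),r.fun)
# edges: fit outer lines
a=.108
for it in range(3):
    X=np.array([np.cos(a),np.sin(a)]);Y=np.array([-X[1],X[0]])
    p=q[:,:2]@np.c_[X,Y]; print('ext',p.min(0),p.max(0)); break
c=(p.max(0)+p.min(0))/2; print('center',c[0]*X+c[1]*Y)
```

```text
[0.47243269 0.23272765 0.11937401]
1216 [0.10416632 0.11198496 0.11547063]
tilt [-0.00370086  0.00100395  0.11140622]
((536.4957275390625, 244.21417236328125), (148.5616912841797, 110.1814956665039), 6.240120887756348)
[0.53714412 0.24418088 0.10950885] 6.27439474662488 0.17776595541157958
ext [0.48545945 0.12987956] [0.63401418 0.24007891]
center [0.53653665 0.24423561]
```

Request:
{"op": "send_rows", "data": {"deltas": [{"dp": [0.11, -0.76, 0], "rotation": [0, 0, 0.012]}, {"dp": [0.11, -0.76, 0], "rotation": [0, 0, 0.012]}, {"dp": [0.11, -0.76, 0], "rotation": [0, 0, 0.012]}]}}

```text
clock: 5.28
position: [0.4857, 0.1375, 0.1183]
ee_rot: [-0.0, 0.667, 0.745, -0.003]
contact_force: [-1.0, 0.7, -1.7]
width: 0.0182
```

Request:
{"op": "send_rows", "data": {"deltas": [{"dp": [0.11, -0.76, 0], "rotation": [0, 0, 0.012]}, {"dp": [0.11, -0.76, 0], "rotation": [0, 0, 0.012]}, {"dp": [0.11, -0.76, 0], "rotation": [0, 0, 0.012]}]}}

```text
clock: 5.53
position: [0.4999, 0.0459, 0.1187]
ee_rot: [-0.0, 0.665, 0.747, -0.002]
contact_force: [-0.0, -0.4, -1.3]
width: 0.0184
```

Request:
{"op": "send_rows", "data": {"deltas": [{"dp": [0.11, -0.5, 0], "rotation": [0, 0, 0.012]}, {"dp": [0.11, -0.76, 0], "rotation": [0, 0, 0.012]}, {"dp": [0.11, -0.76, 0], "rotation": [0, 0, 0.012]}, {"dp": [0.11, -0.76, 0], "rotation": [0, 0, 0.012]}, {"dp": [0.11, -0.76, 0], "rotation": [0, 0, 0.012]}, {"dp": [0.11, -0.76, 0], "rotation": [0, 0, 0.012]}]}}

```text
clock: 6.03
position: [0.5123, -0.0392, 0.1195]
ee_rot: [-0.002, 0.662, 0.75, -0.0]
contact_force: [-0.2, 0.9, -1.8]
width: 0.0179
```

Run:
```python
from fit import *
d=grab('top'); st=monitor.get_state(); print(st['position'],st['contact_force'],st['ee_rot'])
save(d,'t2.png',(230,150,420,300),4)
P=cloud(d); hsv=cv2.cvtColor(d['color'],cv2.COLOR_RGB2HSV)
m=np.zeros((480,640),bool); m[160:290,250:350]=True
w=m&(P[...,2]>.09)&(P[...,2]<.13)&(hsv[...,0]<25)&(hsv[...,1]>90)
q=P[w]; print(len(q),np.percentile(q[:,2],[5,50,95]))
print(cv2.minAreaRect((q[:,:2]*1000).astype(np.float32)))
r=fitrect(q[:,:2],.150,.110,[.5756,-.0287,.126]); print(r.x,np.degrees(r.x[2]),r.fun)
```

```text
[ 0.51257145 -0.03895585  0.11984812] [-0.00607529 -0.05704512 -1.52176409] [-1.22629360e-03  6.61386503e-01  7.50044190e-01 -3.20253688e-04]
659 [0.10637487 0.11067759 0.11386942]
((611.6829833984375, -21.783981323242188), (76.93083953857422, 110.61783599853516), 5.2352399826049805)
[ 0.57697037 -0.02728025  0.14998148] 8.593305894008402 0.0
```

View pics/t2.png

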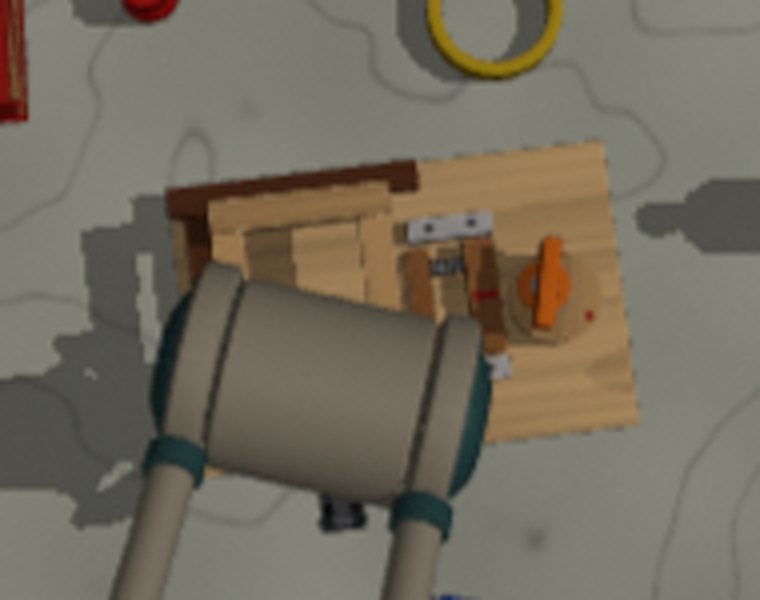

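Run:
```python
from fit import *
d=grab('top'); P=cloud(d); hsv=cv2.cvtColor(d['color'],cv2.COLOR_RGB2HSV)
m=np.zeros((480,640),bool); m[160:290,250:350]=True
w=m&(P[...,2]>.103)&(P[...,2]<.13)&(hsv[...,0]<25)&(hsv[...,1]>90)
O=np.array([.59045,-.11345]);a=.12685;X=np.array([np.cos(a),np.sin(a)]);Y=np.array([-X[1],X[0]])
J=(P[w][:,:2]-O)@np.c_[X,Y]*1000
top=J[J[:,0]>50]
print(np.percentile(top,[0,1,99,100],axis=0))
b=np.arange(40,140,10)
print([round(top[(top[:,1]>k)&(top[:,1]<k+10)][:,0].max(),1) for k in b])
print([round(J[(J[:,0]>k)&(J[:,0]<k+10)][:,1].max(),1) for k in range(10,80,10)],[round(J[(J[:,0]>k)&(J[:,0]<k+10)][:,1].min(),1) for k in range(10,80,10)])
# fence faces (dark)
dark=(hsv[...,2]<90)&(hsv[...,1]>100)
f=np.zeros_like(dark); f[175:275,262:340]=True
F=(P[dark&f&(P[...,2]>.028)&(P[...,2]<.036)][:,:2]-O)@np.c_[X,Y]*1000
B=F[(F[:,1]<130)&(F[:,0]>60)]; print('back fence x range',np.percentile(B[:,0],[1,5,50,95,99]))
S=F[(F[:,1]>130)&(F[:,0]<60)]; print('side fence',len(S),np.percentile(S[:,1],[1,5,50,95,99]) if len(S) else '')
```

```text
[[ 50.11816006  33.96048639]
 [ 50.47220575  35.05579598]
 [ 70.40258598 142.23962441]
 [ 71.26916949 143.3743612 ]]
[np.float64(69.8), np.float64(70.1), np.float64(69.5), np.float64(70.8), np.float64(69.7), np.float64(71.3), np.float64(69.2), np.float64(70.6), np.float64(69.6), np.float64(70.8)]
[np.float64(53.0), np.float64(126.7), np.float64(142.8), np.float64(143.4), np.float64(143.2), np.float64(143.4), np.float64(138.6)] [np.float64(35.1), np.float64(33.8), np.float64(35.0), np.float64(33.9), np.float64(35.1), np.float64(34.0), np.float64(53.2)]
back fence x range [76.26396613 78.9034544  88.83113353 93.88056566 94.31560483]
side fence 50 [149.62281483 150.07871583 158.67453164 164.67301017 164.8615596 ]
```

Request:
{"op": "send_rows", "data": {"deltas": [{"dp": [0, -0.017, -0.2], "rotation": [0, 0, 0]}, {"dp": [0, -0.017, -0.4], "rotation": [0, 0, 0]}, {"dp": [0, -0.017, -0.5], "rotation": [0, 0, 0]}, {"dp": [0, -0.017, -0.58], "rotation": [0, 0, 0]}, {"dp": [0, -0.017, -0.6], "rotation": [0, 0, 0]}, {"dp": [0, -0.017, -0.61], "rotation": [0, 0, 0]}, {"dp": [0, -0.017, -0.61], "rotation": [0, 0, 0]}, {"dp": [0, -0.017, -0.61], "rotation": [0, 0, 0]}]}}

```text
clock: 6.8
position: [0.5143, -0.0423, 0.0483]
ee_rot: [0.001, 0.662, 0.75, 0.001]
contact_force: [-0.4, -1.3, -2.2]
width: 0.0177
```

Run:
```python
from h import *
s=grab('side');d=grab('top'); save(s,'s3.png',(240,180,390,330),4); save(d,'t3.png',(250,160,420,290),4)
st=monitor.get_state(); print(st['position'],st['contact_force'])
```

```text
[ 0.51423588 -0.0425045   0.04839055] [-0.66308625  0.33535195 -2.10429252]
```

View pics/s3.png

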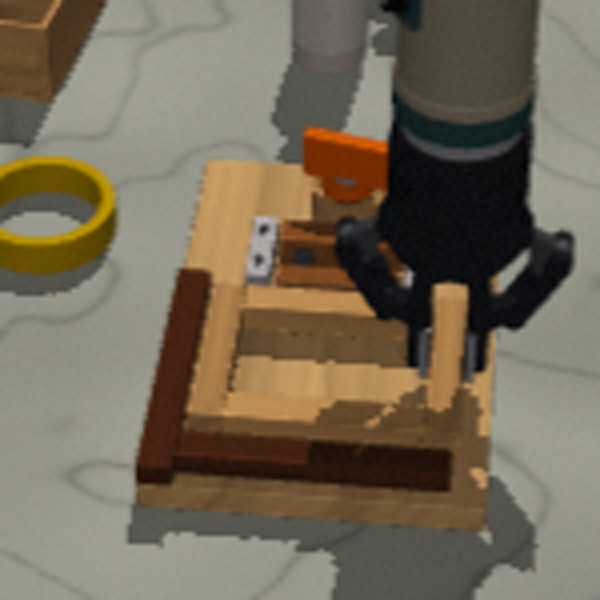

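View pics/t3.png

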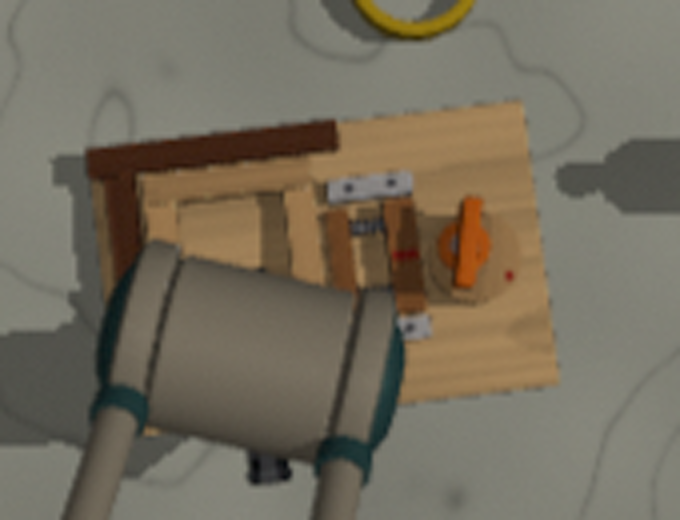

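The frame sits between the fences and the jaw, still about 4 mm above the board. I'll lower it to contact and then push it into the corner while watching the forces.

Request:
{"op": "send_rows", "data": {"deltas": [{"dp": [0, 0, -0.02], "rotation": [0, 0, 0]}, {"dp": [0, 0, -0.038], "rotation": [0, 0, 0]}, {"dp": [0, 0, -0.038], "rotation": [0, 0, 0]}, {"dp": [0, 0, -0.038], "rotation": [0, 0, 0]}]}}

```text
clock: 7.23
position: [0.5141, -0.0426, 0.0441]
ee_rot: [0.001, 0.662, 0.75, 0.0]
contact_force: [-1.7, -1.1, 6.6]
width: 0.0187
```

Request:
{"op": "send_rows", "data": {"deltas": [{"dp": [0.012, 0.0015, 0], "rotation": [0, 0, 0]}, {"dp": [0.025, 0.003, 0], "rotation": [0, 0, 0]}, {"dp": [0.025, 0.003, 0], "rotation": [0, 0, 0]}, {"dp": [0.025, 0.003, 0], "rotation": [0, 0, 0]}]}}

```text
clock: 7.57
position: [0.5154, -0.0424, 0.0441]
ee_rot: [-0.0, 0.662, 0.75, -0.001]
contact_force: [-4.8, -1.0, 9.2]
width: 0.0184
```

Request:
{"op": "send_rows", "data": {"deltas": [{"dp": [0.012, 0.0015, 0.004], "rotation": [0, 0, 0]}, {"dp": [0.02, 0.0025, 0.008], "rotation": [0, 0, 0]}, {"dp": [0.02, 0.0025, 0.008], "rotation": [0, 0, 0]}, {"dp": [0.02, 0.0025, 0.008], "rotation": [0, 0, 0]}]}}

```text
clock: 7.9
position: [0.5174, -0.0422, 0.0441]
ee_rot: [-0.001, 0.661, 0.75, -0.001]
contact_force: [-5.0, -2.2, 4.9]
width: 0.0181
```

```bash
cat > edge.py <<'E'
from fit import *
d=grab('top'); P=cloud(d); hsv=cv2.cvtColor(d['color'],cv2.COLOR_RGB2HSV)
O=np.array([.59045,-.11345]);a=.12685;X=np.array([np.cos(a),np.sin(a)]);Y=np.array([-X[1],X[0]])
st=monitor.get_state(); print(st['position'],st['contact_force'],st['clock'])
# intensity profile along jig x at z=.036 to find fence/frame boundary
g=d['color'].astype(np.float32).mean(2)
def prof(p0,dirv,rng,z):
    pts=np.array([np.r_[O+X*(p0[0]+dirv[0]*t)+Y*(p0[1]+dirv[1]*t),z] for t in rng])
    uv=proj(d,pts).astype(np.float32); return cv2.remap(g,uv[None,:,0],uv[None,:,1],cv2.INTER_LINEAR)[0]
r=np.arange(-.02,.02,.002)
print('x rel fence mm',(r*1000).astype(int).tolist())
for y in(.06,.085,.11,.13): print('y',y,prof((.075,y),(1,0),r,.034).round().astype(int).tolist())
for x in(.06,.04): print('sidefence x',x,prof((x,.145),(0,1),r,.034).round().astype(int).tolist())
E
python3 edge.py
python3 - <<'E'
from h import *
s=grab('side');d=grab('top'); save(s,'s4.png',(240,180,390,330),4); save(d,'t4.png',(260,170,350,240),8)
E
```

```text
[ 0.51739552 -0.04214651  0.04411214] [-5.06757451 -1.75374152  5.59444868] 7.95
x rel fence mm [-20, -18, -16, -14, -12, -10, -8, -6, -4, -2, 0, 1, 3, 5, 7, 9, 11, 13, 15, 17]
y 0.06 [64, 80, 93, 100, 105, 108, 107, 105, 102, 98, 78, 52, 37, 38, 38, 39, 39, 38, 38, 53]
y 0.085 [77, 83, 93, 101, 104, 107, 106, 103, 101, 102, 83, 59, 37, 36, 38, 39, 38, 36, 39, 52]
y 0.11 [74, 82, 92, 100, 103, 104, 104, 103, 101, 103, 88, 65, 40, 37, 37, 38, 38, 39, 38, 49]
y 0.13 [97, 92, 95, 98, 98, 100, 102, 103, 102, 103, 87, 62, 38, 36, 37, 37, 37, 35, 37, 51]
sidefence x 0.06 [101, 99, 98, 98, 98, 99, 96, 85, 64, 58, 46, 39, 38, 36, 38, 38, 37, 37, 39, 47]
sidefence x 0.04 [115, 117, 117, 116, 113, 110, 105, 84, 61, 59, 45, 40, 39, 38, 37, 35, 35, 38, 41, 47]
```

View pics/s4.png

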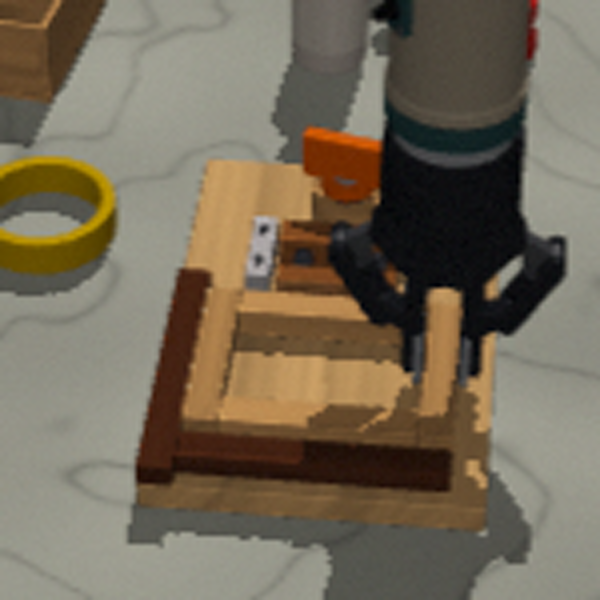

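View pics/t4.png

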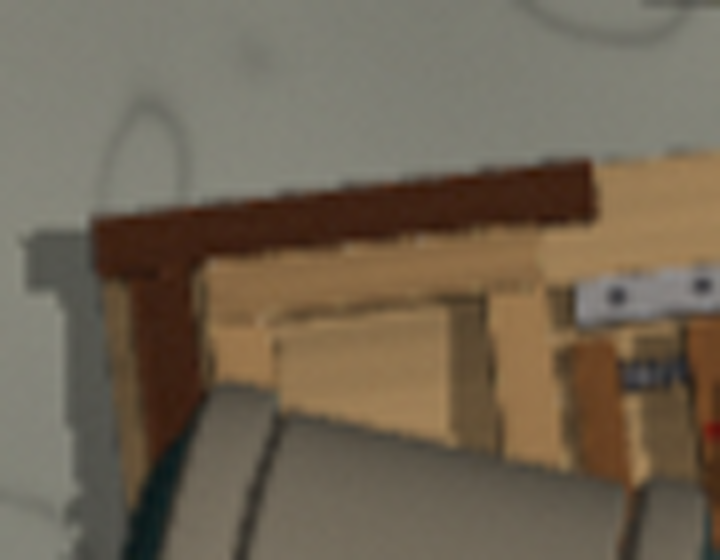

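Request:
{"op": "send_rows", "data": {"deltas": [{"dp": [-0.002, 0.015, 0], "rotation": [0, 0, 0]}, {"dp": [-0.004, 0.03, 0], "rotation": [0, 0, 0]}, {"dp": [-0.005, 0.045, 0], "rotation": [0, 0, 0]}, {"dp": [-0.005, 0.045, 0], "rotation": [0, 0, 0]}, {"dp": [-0.005, 0.045, 0], "rotation": [0, 0, 0]}]}}

```text
clock: 8.47
position: [0.5165, -0.0378, 0.0441]
ee_rot: [-0.001, 0.662, 0.75, -0.002]
contact_force: [-5.9, -6.7, 6.1]
width: 0.0181
```

Request:
{"op": "send_rows", "data": {"deltas": [{"dp": [0.015, 0.015, 0], "rotation": [0, 0, 0]}, {"dp": [0.025, 0.018, 0], "rotation": [0, 0, 0]}, {"dp": [0.025, 0.018, 0], "rotation": [0, 0, 0]}, {"dp": [0.025, 0.018, 0], "rotation": [0, 0, 0]}]}}

```text
clock: 8.8
position: [0.5166, -0.0375, 0.0441]
ee_rot: [-0.002, 0.661, 0.75, -0.005]
contact_force: [-12.9, -13.7, 11.3]
width: 0.0179
```

```bash
python3 edge.py
```

```text
[ 0.51661535 -0.03748086  0.04410439] [-12.93645165 -14.63469632  10.85232394] 8.85
x rel fence mm [-20, -18, -16, -14, -12, -10, -8, -6, -4, -2, 0, 1, 3, 5, 7, 9, 11, 13, 15, 17]
y 0.06 [66, 85, 96, 102, 105, 108, 106, 103, 102, 104, 84, 55, 38, 37, 38, 38, 39, 39, 39, 54]
y 0.085 [69, 84, 95, 101, 105, 107, 106, 103, 101, 103, 85, 59, 37, 36, 37, 37, 38, 40, 38, 51]
y 0.11 [78, 86, 94, 100, 104, 105, 105, 103, 101, 105, 91, 67, 38, 37, 37, 38, 39, 38, 38, 49]
y 0.13 [96, 92, 96, 101, 103, 103, 103, 102, 101, 103, 87, 61, 38, 36, 37, 39, 40, 40, 38, 51]
sidefence x 0.06 [101, 100, 99, 98, 97, 97, 97, 96, 90, 62, 46, 41, 39, 38, 39, 38, 36, 36, 40, 48]
sidefence x 0.04 [117, 114, 115, 116, 115, 115, 112, 105, 94, 73, 53, 48, 47, 40, 38, 37, 36, 37, 39, 47]
```

The tool has stopped moving and the force is rising along both axes, so the frame is home in both fences. I release, lift and check.

Request:
{"op": "send_rows", "data": {"deltas": [{"dp": [0, 0, 0], "rotation": [0, 0, 0]}, {"dp": [0, 0, 0], "rotation": [0, 0, 0]}, {"dp": [0, 0, 0], "rotation": [0, 0, 0]}, {"dp": [0, 0, 0], "rotation": [0, 0, 0]}, {"dp": [0, 0, 0], "rotation": [0, 0, 0]}], "fingers": -1}}

```text
clock: 9.27
position: [0.5219, -0.034, 0.044]
ee_rot: [0.0, 0.662, 0.75, 0.0]
contact_force: [0.6, 0.2, 0.2]
width: 0.0776
```

Request:
{"op": "send_rows", "data": {"deltas": [{"dp": [0, 0, 0.25], "rotation": [0, 0, 0]}, {"dp": [0, 0, 0.6], "rotation": [0, 0, 0]}, {"dp": [0, 0, 0.9], "rotation": [0, 0, 0]}, {"dp": [0, 0, 0.9], "rotation": [0, 0, 0]}]}}

```text
clock: 9.6
position: [0.5264, -0.0348, 0.1589]
ee_rot: [0.006, 0.662, 0.75, 0.004]
contact_force: [1.1, 0.1, 0.1]
width: 0.0853
```

Request:
{"op": "send_rows", "data": {"deltas": [{"dp": [-0.9, 0, 0], "rotation": [0, 0, -0.9]}, {"dp": [-0.9, 0, 0], "rotation": [0, 0, -0.9]}, {"dp": [-0.9, 0, 0], "rotation": [0, 0, -0.9]}, {"dp": [-0.9, 0, 0], "rotation": [0, 0, -0.9]}, {"dp": [-0.9, 0, 0], "rotation": [0, 0, -0.9]}]}}

```text
clock: 10.02
position: [0.412, -0.0338, 0.152]
ee_rot: [0.0, 0.813, 0.583, 0.0]
contact_force: [-0.1, 0.0, 1.0]
width: 0.0853
```

```bash
python3 edge.py
python3 - <<'E'
from h import *
s=grab('side');d=grab('top'); save(s,'s5.png',(240,180,390,330),4); save(d,'t5.png',(255,160,400,280),5)
print(monitor.get_state()['qpos'])
E
```

```text
[ 0.41359707 -0.03412102  0.1522247 ] [-0.10463272 -0.23013696  0.63959385] 10.0667
x rel fence mm [-20, -18, -16, -14, -12, -10, -8, -6, -4, -2, 0, 1, 3, 5, 7, 9, 11, 13, 15, 17]
y 0.06 [66, 83, 95, 101, 104, 107, 104, 102, 101, 101, 81, 53, 36, 36, 37, 39, 39, 37, 37, 53]
y 0.085 [69, 82, 93, 99, 102, 105, 103, 101, 98, 100, 82, 57, 36, 37, 38, 39, 38, 35, 35, 50]
y 0.11 [76, 84, 93, 99, 102, 103, 102, 101, 99, 99, 84, 61, 36, 37, 36, 36, 36, 38, 39, 49]
y 0.13 [96, 92, 95, 99, 100, 101, 101, 101, 100, 101, 85, 59, 36, 35, 38, 38, 36, 36, 36, 49]
sidefence x 0.06 [99, 98, 97, 97, 96, 95, 94, 94, 90, 60, 45, 39, 36, 35, 35, 34, 34, 37, 39, 47]
sidefence x 0.04 [114, 113, 113, 114, 114, 114, 112, 108, 101, 79, 42, 33, 37, 36, 36, 37, 36, 36, 40, 47]
[-2.50333138e-01  1.21247922e-01  1.97716688e+00  1.38935081e-04
  1.04130189e+00  7.30503087e-02]
```

View pics/s5.png

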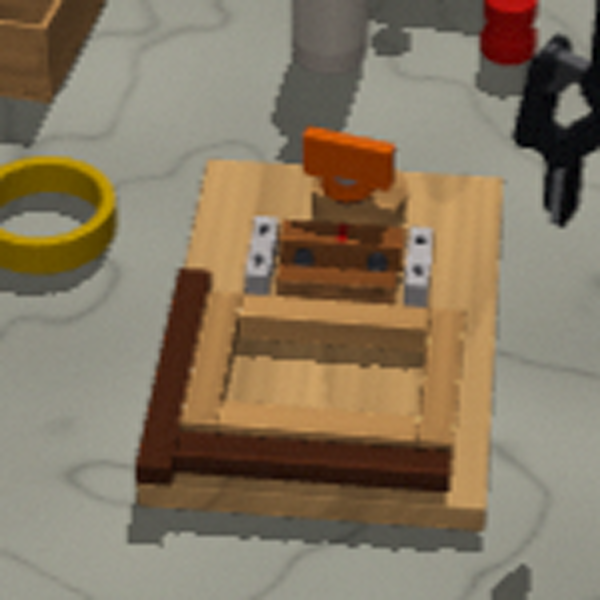

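View pics/t5.png

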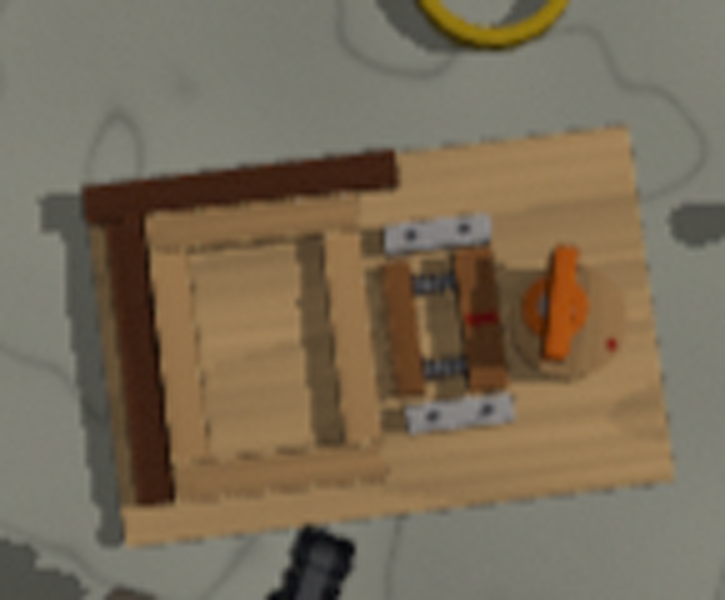

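The frame lies home against both fences, the follower is at rest, and the bar is still at about -5°. I go to the knob with tool yaw 174.9°, so the whole 144° clockwise turn stays within the wrist's range.

Request:
{"op": "send_rows", "data": {"deltas": [{"dp": [0.38, -0.29, 0], "rotation": [0, 0, 0.9]}, {"dp": [0.38, -0.29, 0], "rotation": [0, 0, 0.9]}, {"dp": [0.38, -0.29, 0], "rotation": [0, 0, 0.9]}, {"dp": [0.38, -0.29, 0], "rotation": [0, 0, 0.9]}]}}

```text
clock: 10.5
position: [0.4614, -0.07, 0.1516]
ee_rot: [0.0, 0.659, 0.752, 0.0]
contact_force: [-0.2, -0.5, -0.0]
width: 0.0857
```

Request:
{"op": "send_rows", "data": {"deltas": [{"dp": [0.38, -0.29, 0], "rotation": [0, 0, 0.9]}, {"dp": [0.38, -0.29, 0], "rotation": [0, 0, 0.9]}, {"dp": [0.38, -0.29, 0], "rotation": [0, 0, 0.9]}, {"dp": [0.38, -0.29, 0], "rotation": [0, 0, 0.9]}]}}

```text
clock: 10.83
position: [0.5069, -0.1049, 0.1513]
ee_rot: [0.0, 0.475, 0.88, 0.0]
contact_force: [-0.4, 0.5, 0.1]
width: 0.0854
```

Request:
{"op": "send_rows", "data": {"deltas": [{"dp": [0.38, -0.29, 0], "rotation": [0, 0, 0.9]}, {"dp": [0.38, -0.29, 0], "rotation": [0, 0, 0.9]}, {"dp": [0.38, -0.29, 0], "rotation": [0, 0, 0.9]}, {"dp": [0.38, -0.29, 0], "rotation": [0, 0, 0.9]}]}}

```text
clock: 11.17
position: [0.5524, -0.1397, 0.1511]
ee_rot: [0.0, 0.267, 0.964, 0.0]
contact_force: [-0.9, 1.5, -0.3]
width: 0.0855
```

Request:
{"op": "send_rows", "data": {"deltas": [{"dp": [0.38, -0.29, 0], "rotation": [0, 0, 0.9]}, {"dp": [0.38, -0.29, 0], "rotation": [0, 0, 0.9]}, {"dp": [0.38, -0.29, 0], "rotation": [0, 0, 0.9]}, {"dp": [0.38, -0.29, 0], "rotation": [0, 0, 0.9]}, {"dp": [0.38, -0.29, 0], "rotation": [0, 0, 0.9]}, {"dp": [0.38, -0.29, 0], "rotation": [0, 0, 0.9]}]}}

```text
clock: 11.67
position: [0.5965, -0.1735, 0.1512]
ee_rot: [-0.0, 0.049, 0.999, 0.0]
contact_force: [0.0, -0.2, -0.1]
width: 0.0855
```

Run:
```python
from h import *
s=monitor.get_state();q=s['ee_rot'];print(s['position'],np.degrees(2*np.arctan2(q[2],q[1])),s['qpos'],s['clock'])
```

```text
[ 0.59649275 -0.17352978  0.15122544] 174.4257140262264 [-3.95135687e-01  4.11277984e-01  1.55307577e+00  1.61887819e-04
  1.17770304e+00 -1.86870442e+00] 11.6667
```

Request:
{"op": "send_rows", "data": {"deltas": [{"dp": [0.003, 0.01, -0.3], "rotation": [0, 0, 0]}, {"dp": [0.003, 0.01, -0.5], "rotation": [0, 0, 0]}, {"dp": [0.003, 0.01, -0.66], "rotation": [0, 0, 0]}, {"dp": [0.003, 0.01, -0.66], "rotation": [0, 0, 0]}, {"dp": [0.003, 0.01, -0.66], "rotation": [0, 0, 0]}]}}

```text
clock: 12.08
position: [0.5957, -0.1719, 0.0719]
ee_rot: [-0.001, 0.048, 0.999, 0.0]
contact_force: [0.2, -0.3, -0.2]
width: 0.0852
```

Request:
{"op": "send_rows", "data": {"deltas": [{"dp": [0, 0, 0], "rotation": [0, 0, 0]}, {"dp": [0, 0, 0], "rotation": [0, 0, 0]}, {"dp": [0, 0, 0], "rotation": [0, 0, 0]}, {"dp": [0, 0, 0], "rotation": [0, 0, 0]}, {"dp": [0, 0, 0], "rotation": [0, 0, 0]}, {"dp": [0, 0, 0], "rotation": [0, 0, 0]}, {"dp": [0, 0, 0], "rotation": [0, 0, 0]}, {"dp": [0, 0, 0], "rotation": [0, 0, 0]}], "fingers": 1, "grip_force": 60}}

```text
clock: 12.75
position: [0.5964, -0.1721, 0.0735]
ee_rot: [0.0, 0.048, 0.999, 0.0]
contact_force: [-0.9, 1.3, 4.9]
width: 0.0109
```

Run:
```python
from h import *
s=monitor.get_state();q=s['ee_rot'];print(s['position'],np.degrees(2*np.arctan2(q[2],q[1])),s['contact_force'],s['moment'],s['width'],s['clock'])
```

```text
[ 0.59635221 -0.17213964  0.07348598] 174.48093494950598 [-0.91586084  1.29852319  4.86972287] [0.12913199 0.13716457 0.02271763] 0.010921078439816174 12.75
```

Gripped, with little side load. I'll turn clockwise in steps.

Request:
{"op": "send_rows", "data": {"deltas": [{"dp": [0, 0, 0], "rotation": [0, 0, -0.2]}, {"dp": [0, 0, 0], "rotation": [0, 0, -0.4]}, {"dp": [0, 0, 0], "rotation": [0, 0, -0.6]}, {"dp": [0, 0, 0], "rotation": [0, 0, -0.84]}, {"dp": [0, 0, 0], "rotation": [0, 0, -0.84]}]}}

```text
clock: 13.17
position: [0.5967, -0.1708, 0.0735]
ee_rot: [0.0, 0.258, 0.966, 0.001]
contact_force: [1.1, 4.5, 6.2]
width: 0.0109
```

Request:
{"op": "send_rows", "data": {"deltas": [{"dp": [0, 0, 0], "rotation": [0, 0, -0.2]}, {"dp": [0, 0, 0], "rotation": [0, 0, -0.4]}, {"dp": [0, 0, 0], "rotation": [0, 0, -0.6]}, {"dp": [0, 0, 0], "rotation": [0, 0, -0.84]}, {"dp": [0, 0, 0], "rotation": [0, 0, -0.84]}]}}

```text
clock: 13.58
position: [0.5977, -0.1698, 0.0735]
ee_rot: [0.001, 0.453, 0.891, 0.002]
contact_force: [2.6, 7.0, 3.8]
width: 0.011
```

Request:
{"op": "send_rows", "data": {"deltas": [{"dp": [0, 0, 0], "rotation": [0, 0, -0.2]}, {"dp": [0, 0, 0], "rotation": [0, 0, -0.4]}, {"dp": [0, 0, 0], "rotation": [0, 0, -0.6]}, {"dp": [0, 0, 0], "rotation": [0, 0, -0.84]}, {"dp": [0, 0, 0], "rotation": [0, 0, -0.84]}, {"dp": [0, 0, 0], "rotation": [0, 0, -0.84]}]}}

```text
clock: 14.08
position: [0.5989, -0.1692, 0.0735]
ee_rot: [0.001, 0.628, 0.778, 0.004]
contact_force: [5.7, 9.4, 2.7]
width: 0.0109
```

Run:
```python
from h import *
s=monitor.get_state();q=s['ee_rot'];print(s['position'],np.degrees(2*np.arctan2(q[2],q[1])),s['contact_force'],s['moment'],s['width'],s['clock'])
s=grab('side');d=grab('top'); save(s,'s6.png',(240,180,390,330),4); save(d,'t6.png',(255,160,400,280),5)
```

```text
[ 0.59893543 -0.16924639  0.07354034] 102.16207109369209 [5.69762196 9.37890019 2.72328689] [ 1.21139009 -0.61734128 -0.26936777] 0.010885099885587682 14.0833
```

View pics/s6.png

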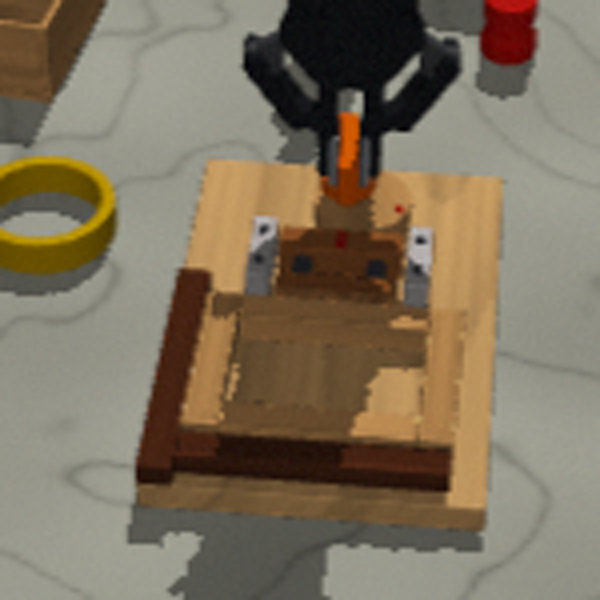

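View pics/t6.png

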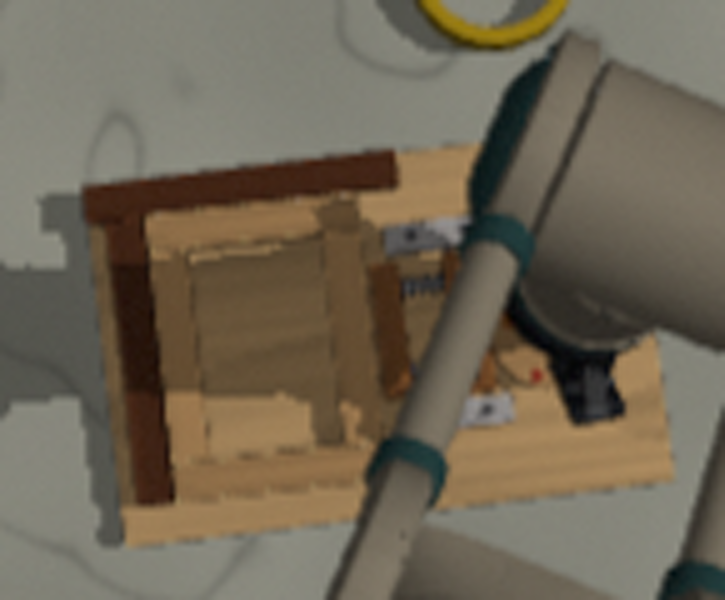

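The knob turns. The follower has just begun to move in, and the dot is visible at side (398,210) and top (537,376). The side force comes from holding the bar about 3 mm off its centre, so I'll follow that small orbit as I turn.

Request:
{"op": "send_rows", "data": {"deltas": [{"dp": [0.012, 0.008, 0], "rotation": [0, 0, -0.2]}, {"dp": [0.024, 0.016, 0], "rotation": [0, 0, -0.4]}, {"dp": [0.033, 0.023, 0], "rotation": [0, 0, -0.6]}, {"dp": [0.033, 0.023, 0], "rotation": [0, 0, -0.84]}, {"dp": [0.033, 0.023, 0], "rotation": [0, 0, -0.84]}]}}

```text
clock: 14.6
position: [0.6006, -0.1691, 0.0735]
ee_rot: [0.0, 0.777, 0.629, 0.001]
contact_force: [0.6, 2.2, 4.8]
width: 0.0107
```

Request:
{"op": "send_rows", "data": {"deltas": [{"dp": [0.005, -0.002, 0], "rotation": [0, 0, -0.2]}, {"dp": [0.01, -0.004, 0], "rotation": [0, 0, -0.4]}, {"dp": [0.01, -0.004, 0], "rotation": [0, 0, -0.6]}, {"dp": [0.01, -0.004, 0], "rotation": [0, 0, -0.84]}, {"dp": [0.01, -0.004, 0], "rotation": [0, 0, -0.84]}, {"dp": [0.01, -0.004, 0], "rotation": [0, 0, -0.84]}]}}

```text
clock: 15.1
position: [0.602, -0.1698, 0.0735]
ee_rot: [0.0, 0.89, 0.456, 0.001]
contact_force: [0.1, 2.5, 5.5]
width: 0.0113
```

Run:
```python
from h import *
s=monitor.get_state();q=s['ee_rot'];print(s['position'],np.degrees(2*np.arctan2(q[2],q[1])),s['contact_force'],s['moment'],s['width'],s['clock'])
s=grab('side');d=grab('top'); save(s,'s7.png',(280,200,380,280),7); save(d,'t7.png',(255,160,400,280),5)
```

```text
[ 0.60197283 -0.16975601  0.07350783] 54.19961674640084 [0.14154246 2.45040078 5.4604773 ] [ 0.22759299  0.19321411 -0.49853351] 0.011273153942914844 15.1
```

View pics/s7.png

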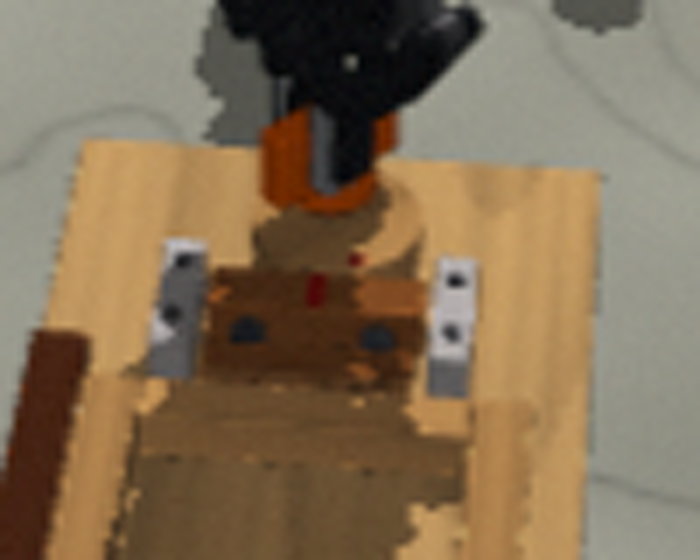

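View pics/t7.png

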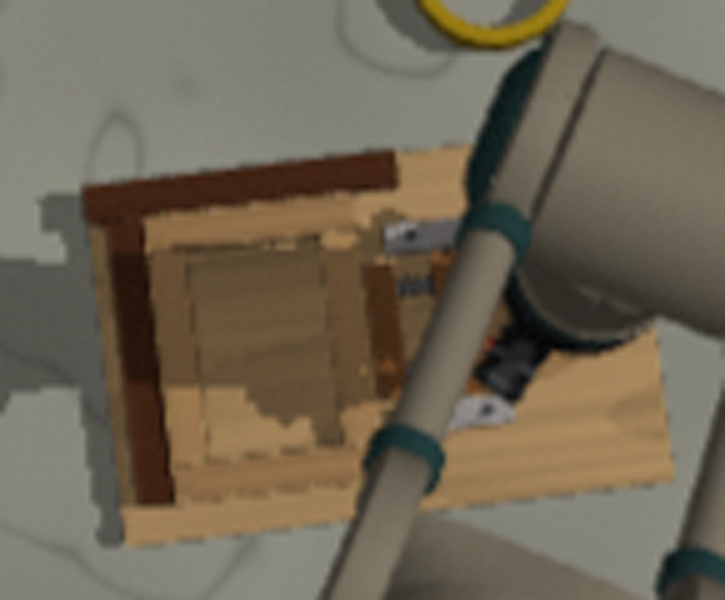

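Run:
```python
from h import *
s=grab('side')
O=np.array([.59045,-.11345]);a=.12685;X=np.array([np.cos(a),np.sin(a)]);Y=np.array([-X[1],X[0]])
for n,uv in(('dot',(330.7,236.7)),('mark',(325.1,241.3)),('guideL',(306,240)),('guideR',(345,242))):
    p=on_z(s,uv,.0405)[0]; print(n,p,((p[:2]-O)@np.c_[X,Y]*1000).round(1))
```

```text
dot [ 0.58443527 -0.14405751  0.0405    ] [ -9.8 -29.6]
mark [ 0.59386535 -0.12412214  0.0405    ] [  2. -11.]
guideL [ 0.63934983 -0.11837422  0.0405    ] [ 47.9 -11.1]
guideR [ 0.54713619 -0.13246324  0.0405    ] [-45.4 -13.4]
```

The dot is 11.8 mm off the follower's mark at a radius of about 36 mm, so about 19–20° remain. That agrees with the recomputed total of about 140°.

Request:
{"op": "send_rows", "data": {"deltas": [{"dp": [0.004, -0.003, 0], "rotation": [0, 0, -0.2]}, {"dp": [0.007, -0.006, 0], "rotation": [0, 0, -0.4]}, {"dp": [0.007, -0.006, 0], "rotation": [0, 0, -0.55]}, {"dp": [0.007, -0.006, 0], "rotation": [0, 0, -0.68]}, {"dp": [0.007, -0.006, 0], "rotation": [0, 0, -0.68]}, {"dp": [0.007, -0.006, 0], "rotation": [0, 0, -0.68]}]}}

```text
clock: 15.75
position: [0.6027, -0.1706, 0.0735]
ee_rot: [0.0, 0.954, 0.299, 0.001]
contact_force: [-0.4, 1.7, 6.5]
width: 0.0112
```

Run:
```python
from h import *
s=monitor.get_state();q=s['ee_rot'];print(s['position'],np.degrees(2*np.arctan2(q[2],q[1])),s['contact_force'],s['moment'],s['width'],s['clock'])
s=grab('side'); save(s,'s8.png',(280,200,380,280),7)
```

```text
[ 0.60273596 -0.1705642   0.07349375] 34.83001794918668 [-0.4230756   1.66571723  6.47011659] [0.29034673 0.09634731 0.0988697 ] 0.011220752960483336 15.75
```

View pics/s8.png

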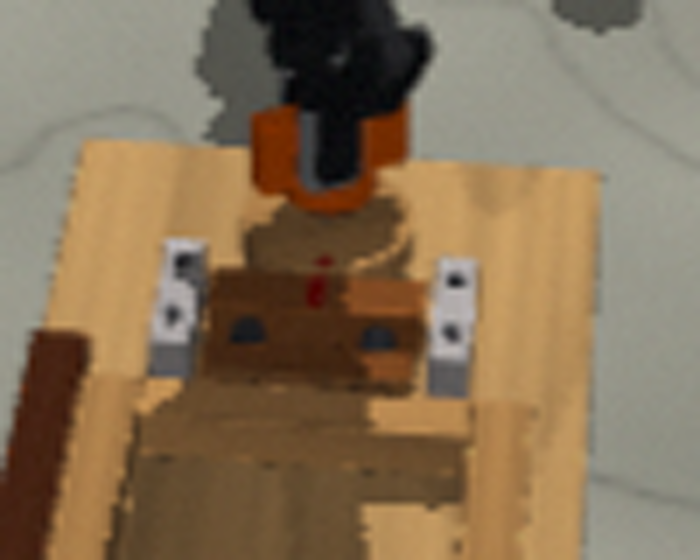

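The dot (325,262) lines up with the follower's mark (318,288) along the jig's y direction, to within about 2°. I release and lift clear.

Request:
{"op": "send_rows", "data": {"deltas": [{"dp": [0, 0, 0], "rotation": [0, 0, -0.05]}, {"dp": [0, 0, 0], "rotation": [0, 0, -0.05]}, {"dp": [0, 0, 0], "rotation": [0, 0, -0.05]}]}}

```text
clock: 16.05
position: [0.6028, -0.1706, 0.0735]
ee_rot: [0.0, 0.958, 0.288, 0.001]
contact_force: [0.5, 2.0, 5.5]
width: 0.0108
```

Request:
{"op": "send_rows", "data": {"deltas": [{"dp": [0, 0, 0], "rotation": [0, 0, 0]}, {"dp": [0, 0, 0], "rotation": [0, 0, 0]}, {"dp": [0, 0, 0], "rotation": [0, 0, 0]}, {"dp": [0, 0, 0], "rotation": [0, 0, 0]}, {"dp": [0, 0, 0], "rotation": [0, 0, 0]}, {"dp": [0, 0, 0], "rotation": [0, 0, 0]}], "fingers": -1}}

```text
clock: 16.55
position: [0.6019, -0.1706, 0.0724]
ee_rot: [-0.0, 0.958, 0.286, -0.0]
contact_force: [-0.4, -0.2, 0.2]
width: 0.0823
```

Request:
{"op": "send_rows", "data": {"deltas": [{"dp": [0, 0, 0.3], "rotation": [0, 0, 0]}, {"dp": [0, 0, 0.6], "rotation": [0, 0, 0]}, {"dp": [0, 0, 0.9], "rotation": [0, 0, 0]}, {"dp": [0, 0, 0.9], "rotation": [0, 0, 0]}]}}

```text
clock: 16.88
position: [0.6062, -0.1722, 0.1886]
ee_rot: [0.005, 0.958, 0.286, 0.006]
contact_force: [1.1, -0.7, 0.8]
width: 0.0853
```

Request:
{"op": "send_rows", "data": {"deltas": [{"dp": [-0.99, -0.2, 0], "rotation": [0, 0, 0]}, {"dp": [-0.99, -0.2, 0], "rotation": [0, 0, 0]}, {"dp": [-0.99, -0.2, 0], "rotation": [0, 0, 0]}, {"dp": [-0.99, -0.2, 0], "rotation": [0, 0, 0]}]}}

```text
clock: 17.22
position: [0.4755, -0.1937, 0.1798]
ee_rot: [-0.002, 0.958, 0.285, -0.004]
contact_force: [-0.6, 0.4, 0.3]
width: 0.0856
```

Request:
{"op": "send_rows", "data": {"deltas": [{"dp": [-0.99, -0.2, 0], "rotation": [0, 0, 0]}, {"dp": [-0.99, -0.2, 0], "rotation": [0, 0, 0]}, {"dp": [-0.99, -0.2, 0], "rotation": [0, 0, 0]}, {"dp": [-0.99, -0.2, 0], "rotation": [0, 0, 0]}]}}

```text
clock: 17.55
position: [0.358, -0.2176, 0.18]
ee_rot: [-0.002, 0.959, 0.285, -0.003]
contact_force: [-0.4, 0.3, 0.3]
width: 0.0852
```

```bash
python3 edge.py
python3 - <<'E'
from h import *
s=grab('side');d=grab('top'); save(s,'s9.png',(255,195,395,325),5.5); save(d,'t9.png',(255,170,400,280),5.5)
E
```

```text
[ 0.36155423 -0.21831571  0.18058632] [1.59948638 0.16901292 0.64206164] 17.6
x rel fence mm [-20, -18, -16, -14, -12, -10, -8, -6, -4, -2, 0, 1, 3, 5, 7, 9, 11, 13, 15, 17]
y 0.06 [67, 85, 95, 101, 106, 109, 108, 103, 101, 100, 81, 56, 40, 39, 39, 39, 39, 38, 37, 53]
y 0.085 [74, 87, 96, 102, 104, 106, 105, 102, 101, 105, 88, 62, 38, 37, 38, 39, 39, 39, 39, 52]
y 0.11 [89, 96, 100, 101, 104, 104, 103, 101, 99, 93, 75, 54, 36, 37, 37, 38, 38, 38, 38, 48]
y 0.13 [101, 97, 99, 102, 103, 104, 103, 102, 101, 96, 78, 55, 37, 37, 38, 38, 37, 38, 40, 52]
sidefence x 0.06 [100, 100, 100, 101, 101, 101, 101, 100, 101, 96, 53, 31, 36, 37, 38, 38, 37, 37, 40, 48]
sidefence x 0.04 [101, 112, 114, 115, 116, 115, 114, 114, 112, 104, 46, 26, 31, 37, 38, 36, 35, 37, 40, 47]
```

View pics/s9.png

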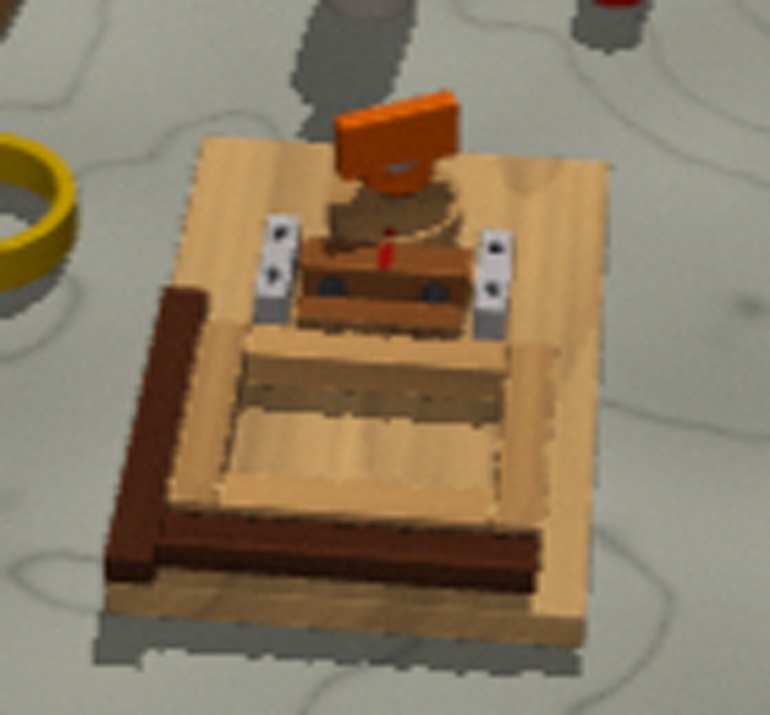

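View pics/t9.png

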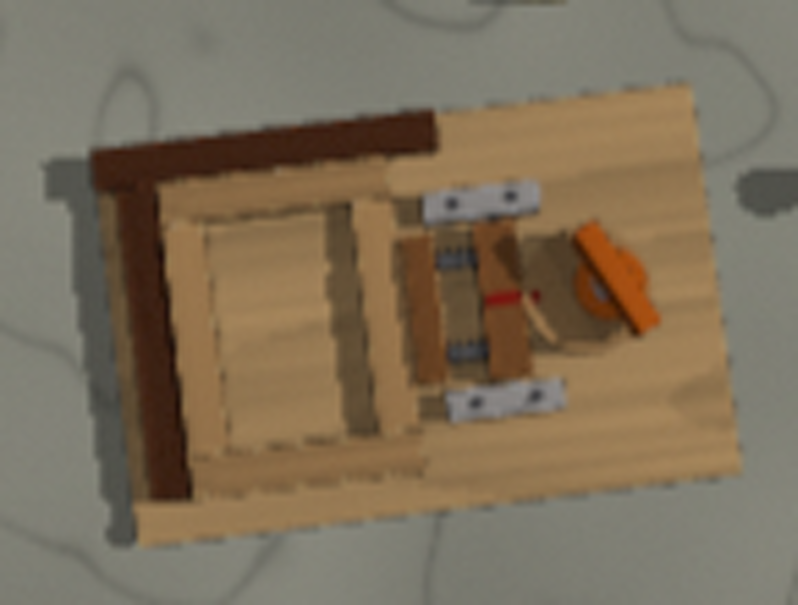

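The dot is aligned with the mark and the jaw is on the frame. The clamping moved the frame about 3 mm further towards the side fence, so my earlier force reading there was partly friction. That means I should verify the back-fence gap with sub-pixel edges.

```bash
cat > gap.py <<'E'
from h import *
O=np.array([.59045,-.11345]);a=.12685;X=np.array([np.cos(a),np.sin(a)]);Y=np.array([-X[1],X[0]])
for n in('top','side'):
    acc=[]
    d=grab(n); g=d['color'].astype(np.float32)
    def edge(p0,dirv,z,half=.008,ch=None,rise=None):
        r=np.arange(-half,half+1e-9,.0004)
        # average along transverse
        pts=np.array([np.r_[O+X*(p0[0]+dirv[0]*t)+Y*(p0[1]+dirv[1]*t),z] for t in r])
        uv=proj(d,pts).astype(np.float32); v=cv2.remap(g,uv[None,:,0],uv[None,:,1],cv2.INTER_LINEAR)[0].mean(1)
        lo,hi=np.median(v[:5]),np.median(v[-5:]); th=(lo+hi)/2; s=np.sign(hi-lo)
        i=np.nonzero((v-th)*s>0)[0]; 
        return r[i[0]]*1000 if len(i) else np.nan
    f=lambda L:(np.round(np.median(L),2),np.round(np.std(L),2), np.round(np.polyfit(np.arange(len(L)),L,1)[0]*(len(L)-1),2))
    ys=np.arange(.045,.135,.004)
    print(n,'frame+x edge vs 75:',f([edge((.075,y),(1,0),.036,.006) for y in ys]))
    print(n,'fence outer edge vs 95:',f([edge((.095,y),(1,0),.032,.008) for y in ys]))
    print(n,'board -x edge vs -95 (y -.05..0.0):',f([edge((-.095,y),(1,0),.018,.008) for y in np.arange(-.1,.0,.004)]))
    print(n,'board +x edge vs 95 (y -.1..0):',f([edge((.095,y),(1,0),.018,.008) for y in np.arange(-.1,.0,.004)]))
    xs=np.arange(-.055,.06,.004)
    print(n,'frame+y edge vs 145:',f([edge((x,.145),(0,1),.036,.005) for x in xs]))
    print(n,'frame -y edge vs 35:',f([edge((x,.035),(0,1),.036,.005) for x in np.r_[-.07:-.04:.004]]))
    print(n,'inner edge +x 55:',f([edge((.055,y),(1,0),.036,.005) for y in np.arange(.06,.12,.004)]),'inner -x -55',f([edge((-.055,y),(1,0),.036,.005) for y in np.arange(.06,.12,.004)]))
E
python3 gap.py
python3 - <<'E'
from h import *
s=grab('side');save(s,'s10.png',(265,240,320,310),10)
E
```

```text
top frame+x edge vs 75: (np.float64(0.4), np.float64(0.43), np.float64(0.31))
top fence outer edge vs 95: (np.float64(0.4), np.float64(0.28), np.float64(-0.08))
top board -x edge vs -95 (y -.05..0.0): (np.float64(-1.6), np.float64(1.24), np.float64(1.8))
top board +x edge vs 95 (y -.1..0): (np.float64(3.2), np.float64(5.26), np.float64(13.38))
top frame+y edge vs 145: (np.float64(-1.0), np.float64(0.44), np.float64(0.18))
top frame -y edge vs 35: (np.float64(-0.8), np.float64(1.38), np.float64(-0.6))
top inner edge +x 55: (np.float64(-3.8), np.float64(1.85), np.float64(-2.96)) inner -x -55 (np.float64(2.2), np.float64(1.69), np.float64(0.98))
side frame+x edge vs 75: (np.float64(2.0), np.float64(0.36), np.float64(-0.02))
side fence outer edge vs 95: (np.float64(2.8), np.float64(0.29), np.float64(-0.01))
side board -x edge vs -95 (y -.05..0.0): (np.float64(1.6), np.float64(1.04), np.float64(0.67))
side board +x edge vs 95 (y -.1..0): (np.float64(-2.0), np.float64(4.93), np.float64(9.83))
side frame+y edge vs 145: (np.float64(-0.6), np.float64(0.68), np.float64(0.18))
side frame -y edge vs 35: (np.float64(-0.8), np.float64(0.96), np.float64(0.6))
side inner edge +x 55: (np.float64(-1.0), np.float64(2.33), np.float64(-5.9)) inner -x -55 (np.float64(1.0), np.float64(2.84), np.float64(-5.88))
```

View pics/s10.png

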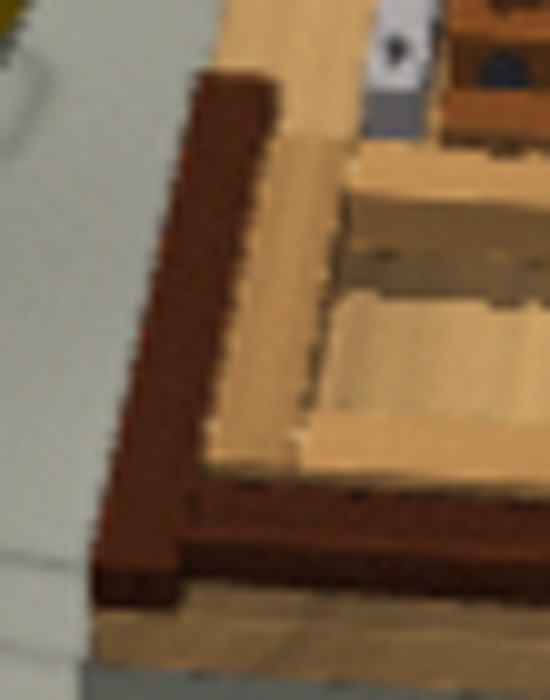

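Run:
```python
from h import *
O=np.array([.59045,-.11345]);a=.12685;X=np.array([np.cos(a),np.sin(a)]);Y=np.array([-X[1],X[0]])
d=grab('top');s=grab('side')
for n,c,uv in(('dot top',d,(352.4,223.7)),('mark top',d,(346.4,224.2)),('dot side',s,(255+389/5.5,195+234/5.5)),('mark side',s,(255+386/5.5,195+255/5.5))):
    p=on_z(c,uv,.0405)[0]; w=p[:2]-[.599,-.1725]; print(n,((p[:2]-O)@np.c_[X,Y]*1000).round(1),np.degrees(np.arctan2(w[1],w[0]))-97.27)
P=cloud(d); J=(P[...,:2]-O)@np.c_[X,Y]*1000
sel=(np.abs(J[...,0])<30)&(P[...,2]>.037)&(P[...,2]<.044)&(J[...,1]>-45)&(J[...,1]<40)
h,e=np.histogram(J[sel][:,1],bins=np.arange(-45,42,2)); print(list(zip(e.astype(int).tolist(),h.tolist())))
print(monitor.get_state()['clock'])
```

```text
dot top [ -0.6 -27.3] 2.9012081547528084
mark top [ -0.1 -11.8] 1.2829276298558767
dot side [  1.8 -25.2] -1.3061755294290833
mark side [  1.8 -10.8] -0.95383402626139
[(-45, 13), (-43, 15), (-41, 14), (-39, 14), (-37, 12), (-35, 16), (-33, 13), (-31, 8), (-29, 12), (-27, 10), (-25, 8), (-23, 6), (-21, 14), (-19, 13), (-17, 19), (-15, 14), (-13, 15), (-11, 18), (-9, 15), (-7, 16), (-5, 19), (-3, 14), (-1, 6), (1, 0), (3, 0), (5, 2), (7, 0), (9, 0), (11, 2), (13, 0), (15, 2), (17, 0), (19, 14), (21, 19), (23, 16), (25, 17), (27, 17), (29, 17), (31, 18), (33, 18), (35, 8), (37, 5), (39, 3)]
17.95
```

Dot and mark agree to within about 2° in both views, and the follower's rear face is at about jig y = -20.5 (rest -33), which is full travel. The gripper is clear, so I hand the job in.

Run:
```python
from h import *
print(manip.sign_off())
```

```text
the job is handed in; nothing more can be done
None
```

I laid the wooden frame flat in the nest and pushed it into the corner of the two dark fences. I then turned the knob about 141° clockwise in one grasp, released it and handed the job in at about 18 s.

**Last checks:**
- **Cam:** the red dot is within about 2° of the follower's mark in both views. The follower's rear face had moved from about -33 to about -20.5 mm, which is roughly its full travel to within the 2 mm bins I used.
- **Back fence:** the gap is about 0 mm in the top view and 0.8 mm in the side view, and the frame is square to about 0.3 mm over 90 mm.
- **Side fence:** the frame reads 0.6 to 1 mm short of the modelled fence position, which is within calibration.
- **Gripper and other things:** the gripper is well clear of the jig, and I moved nothing else on purpose. I did not re-measure the bystanders.

**Disagreed:** when I first pushed the frame home, the force suggested it was touching both fences. It was really about 3 mm short of the side fence, and the closing jaw pushed it the rest of the way.

**Not checked:** jaw force could not be measured directly. I infer it from the follower's travel and the jaw resting on the frame.

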